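Load the drink cartridges into the carousel dispenser and clamp them home

TASK

Load every drink cartridge standing on the plywood into the carousel dispenser: stand each upright in an empty cup, turn the carousel to a click position that brings it under the clamp, and swing the clamp fully down so that it drives the cartridge home in its cup; only the clamp may press cartridges or seats down. Swing the clamp up again before turning on for the next one, and finish with the clamp left fully closed on the last cartridge. One may get knocked aside as you work, so check; leave the shaker, funnel, teapot lid, mug and tea tin where they stand.

Things in the scene. Friction and masses are not known exactly. Their poses are not given: they have to be found in the camera images.
- machine: Capsule carousel dispenser, fixed to the table: round black foot 260 mm across, aluminium disc 270 mm across turning on it (disc top 50 mm above the table), clamp on a grey two-cheek tower. Origin: on the table under the carousel's axis; z up. The robot's side is -x: the cup there is clear for loading. The tower is at -y: the cup there is under the clamp. Cups 78 mm from the axis.
- carousel (a joint): Carousel angle, rad, growing anticlockwise from above; starts between -1.05 and -0.4, off any detent. Sprung detents at 0, 1.571, 3.142, 4.712 pull it in from within 0.1 rad (about 0.5 N m, 5 N at a post, to leave one); free between; stops -1.3 and 4.91. At 0 cup_a is in front (machine -x), cup_b at +y, cup_c at +x, cup_d at -y under the clamp. A quarter turn on brings the front cup under the clamp and the next letter to the front.
- clamp (a joint): Clamp arm angle, rad: 0 closed (arm level), growing as it swings up, to 1.35. It stays where left (friction, about 4 N at the handle). Its rubber foot, 82 mm from the hinge, meets an undriven cartridge at about 0.15 rad and at 0 has pushed it down the full 12 mm (about 6 N at the handle; stop at -0.03). Above 0.4 rad it clears standing cartridges as the carousel turns.
- clamp_hinge (a point): Point on the clamp's hinge axis at the middle of the arm; fixed, the axis runs along machine x, at machine y = -160 mm, 160 mm above the table.
- clamp_handle (a point): Grip point of the clamp's handle: black round bar, 18 mm thick, level along machine x, sticking out of the arm's end on the machine's -x side. The point lies 45 mm from the centre line of the 18 mm wide arm; the bar ends 42 mm farther out. From the hinge, clamp closed: 143 mm in machine +y, 38 mm up (198 mm above the table); it swings on a 148 mm radius.
- press_point (a point): Fixed point under the clamp: centre of the top of a cartridge fully home in the cup at the clamp (machine y = -78 mm, 151 mm above the table).
- post_a (a point): Centre of the top of one of four upright round steel posts on the disc, by which the carousel is turned: 18 mm thick, 84 mm tall, top 134 mm above the table, 118 mm from the axis. This one is 45 degrees anticlockwise of cup_a; the others follow every 90 degrees, midway between the cups (at a detent: on the diagonals of the machine's axes).
- cup_a (a point): Centre of the mouth of cup a, grey sleeve of 62 mm bore, 72 mm outside, rim 98 mm above the table (48 mm above the disc); turns with the carousel.
- cup_b (a point): Centre of the mouth of cup b, grey sleeve of 62 mm bore, 72 mm outside, rim 98 mm above the table (48 mm above the disc); turns with the carousel.
- cup_c (a point): Centre of the mouth of cup c, grey sleeve of 62 mm bore, 72 mm outside, rim 98 mm above the table (48 mm above the disc); turns with the carousel.
- cup_d (a point): Centre of the mouth of cup d, grey sleeve of 62 mm bore, 72 mm outside, rim 98 mm above the table (48 mm above the disc); turns with the carousel.
- seat_a (a joint): Steel seat disc inside cup a: 0 raised (30 mm below the rim), 0.012 m fully driven down (42 mm below the rim). Stiff: it carries a cartridge without sinking, gives way at about 10 N and stays down.
- seat_b (a joint): Steel seat disc inside cup b: 0 raised (30 mm below the rim), 0.012 m fully driven down (42 mm below the rim). Stiff: it carries a cartridge without sinking, gives way at about 10 N and stays down.
- seat_c (a joint): Steel seat disc inside cup c: 0 raised (30 mm below the rim), 0.012 m fully driven down (42 mm below the rim). Stiff: it carries a cartridge without sinking, gives way at about 10 N and stays down.
- seat_d (a joint): Steel seat disc inside cup d: 0 raised (30 mm below the rim), 0.012 m fully driven down (42 mm below the rim). Stiff: it carries a cartridge without sinking, gives way at about 10 N and stays down.
- cartridge_1: Upright aluminium drink cartridge, 56 mm across, 95 mm tall, rounded shoulder above 80 mm and chamfered foot (44 mm); about 150 g, bottom-heavy. Origin: centre of its underside, z up. All alike; two or three are present.
- cartridge_2: Upright aluminium drink cartridge, 56 mm across, 95 mm tall, rounded shoulder above 80 mm and chamfered foot (44 mm); about 150 g, bottom-heavy. Origin: centre of its underside, z up. All alike; two or three are present.
- cartridge_3: Upright aluminium drink cartridge, 56 mm across, 95 mm tall, rounded shoulder above 80 mm and chamfered foot (44 mm); about 150 g, bottom-heavy. Origin: centre of its underside, z up. All alike; two or three are present.
- shaker: Bystander: closed steel cocktail shaker, 88 mm across, 205 mm tall, origin under its centre.
- funnel: Bystander: red plastic funnel standing mouth down, 110 mm across, 125 mm tall, origin under its centre.
- teapot_lid: Bystander: white ceramic teapot lid with a knob, 90 mm across, 50 mm tall, origin under its centre.
- mug: Bystander: blue ceramic mug, 80 mm across, 90 mm tall, handle at its +y, origin under its centre.
- tea_tin: Bystander: tea tin, 72 mm across, 110 mm tall, origin under its centre.
Mind the look-alikes: they are no part of the job. What is shaped like the cartridge_2 but blue or purple is not meant.

How it is judged:
On the way, in this order (a step that is already met when the one before it is completed fails the run):
1. a cartridge is driven home under the closed clamp (value of joint clamp below 0.08 rad and (((horizontal distance between cartridge_1 and cup_a below 0.006 m and z of cartridge_1 in the frame of cup_a below -0.0385 m and value of joint seat_a above 0.0095 m) or (horizontal distance between cartridge_1 and cup_b below 0.006 m and z of cartridge_1 in the frame of cup_b below -0.0385 m and value of joint seat_b above 0.0095 m) or (horizontal distance between cartridge_1 and cup_c below 0.006 m and z of cartridge_1 in the frame of cup_c below -0.0385 m and value of joint seat_c above 0.0095 m) or (horizontal distance between cartridge_1 and cup_d below 0.006 m and z of cartridge_1 in the frame of cup_d below -0.0385 m and value of joint seat_d above 0.0095 m)) or ((horizontal distance between cartridge_2 and cup_a below 0.006 m and z of cartridge_2 in the frame of cup_a below -0.0385 m and value of joint seat_a above 0.0095 m) or (horizontal distance between cartridge_2 and cup_b below 0.006 m and z of cartridge_2 in the frame of cup_b below -0.0385 m and value of joint seat_b above 0.0095 m) or (horizontal distance between cartridge_2 and cup_c below 0.006 m and z of cartridge_2 in the frame of cup_c below -0.0385 m and value of joint seat_c above 0.0095 m) or (horizontal distance between cartridge_2 and cup_d below 0.006 m and z of cartridge_2 in the frame of cup_d below -0.0385 m and value of joint seat_d above 0.0095 m)) or ((horizontal distance between cartridge_3 and cup_a below 0.006 m and z of cartridge_3 in the frame of cup_a below -0.0385 m and value of joint seat_a above 0.0095 m) or (horizontal distance between cartridge_3 and cup_b below 0.006 m and z of cartridge_3 in the frame of cup_b below -0.0385 m and value of joint seat_b above 0.0095 m) or (horizontal distance between cartridge_3 and cup_c below 0.006 m and z of cartridge_3 in the frame of cup_c below -0.0385 m and value of joint seat_c above 0.0095 m) or (horizontal distance between cartridge_3 and cup_d below 0.006 m and z of cartridge_3 in the frame of cup_d below -0.0385 m and value of joint seat_d above 0.0095 m)))), for 0.2 s.
2. the clamp is swung up again (value of joint clamp above 0.4 rad), for 0.2 s.
At the end, for the whole second after the job is handed in: Every cartridge present stands upright (within 0.12 rad) and at rest in a cup of its own, centred within 6 mm, its underside at least 38.5 mm below the rim on a seat driven down at least 9.5 mm; the clamp is closed (below 0.08 rad) with one of the cartridges under it (within 10 mm of press_point) (value of joint clamp below 0.08 rad and ((horizontal distance between cartridge_1 and cup_a below 0.006 m and z of cartridge_1 in the frame of cup_a below -0.0385 m and value of joint seat_a above 0.0095 m) or (horizontal distance between cartridge_1 and cup_b below 0.006 m and z of cartridge_1 in the frame of cup_b below -0.0385 m and value of joint seat_b above 0.0095 m) or (horizontal distance between cartridge_1 and cup_c below 0.006 m and z of cartridge_1 in the frame of cup_c below -0.0385 m and value of joint seat_c above 0.0095 m) or (horizontal distance between cartridge_1 and cup_d below 0.006 m and z of cartridge_1 in the frame of cup_d below -0.0385 m and value of joint seat_d above 0.0095 m)) and ((horizontal distance between cartridge_2 and cup_a below 0.006 m and z of cartridge_2 in the frame of cup_a below -0.0385 m and value of joint seat_a above 0.0095 m) or (horizontal distance between cartridge_2 and cup_b below 0.006 m and z of cartridge_2 in the frame of cup_b below -0.0385 m and value of joint seat_b above 0.0095 m) or (horizontal distance between cartridge_2 and cup_c below 0.006 m and z of cartridge_2 in the frame of cup_c below -0.0385 m and value of joint seat_c above 0.0095 m) or (horizontal distance between cartridge_2 and cup_d below 0.006 m and z of cartridge_2 in the frame of cup_d below -0.0385 m and value of joint seat_d above 0.0095 m)) and ((horizontal distance between cartridge_3 and cup_a below 0.006 m and z of cartridge_3 in the frame of cup_a below -0.0385 m and value of joint seat_a above 0.0095 m) or (horizontal distance between cartridge_3 and cup_b below 0.006 m and z of cartridge_3 in the frame of cup_b below -0.0385 m and value of joint seat_b above 0.0095 m) or (horizontal distance between cartridge_3 and cup_c below 0.006 m and z of cartridge_3 in the frame of cup_c below -0.0385 m and value of joint seat_c above 0.0095 m) or (horizontal distance between cartridge_3 and cup_d below 0.006 m and z of cartridge_3 in the frame of cup_d below -0.0385 m and value of joint seat_d above 0.0095 m)) and angle between each of cartridge_1, cartridge_2, cartridge_3's own z axis and vertical below 0.12 rad and linear speed of each of cartridge_1, cartridge_2, cartridge_3 below 0.02 m/s and horizontal distance between any of cartridge_1, cartridge_2, cartridge_3 and press_point below 0.01 m); the robot touches nothing.
It fails at once if a cartridge or seat is pushed down (seat beyond 4 mm and sinking) by something other than the clamp, i.e. while the clamp is above 0.3 rad (value of joint clamp above 0.3 rad and ((value of joint seat_a above 0.004 m and velocity of joint seat_a above 0.004 m/s) or (value of joint seat_b above 0.004 m and velocity of joint seat_b above 0.004 m/s) or (value of joint seat_c above 0.004 m and velocity of joint seat_c above 0.004 m/s) or (value of joint seat_d above 0.004 m and velocity of joint seat_d above 0.004 m/s))).
It fails at once if a bystander is moved more than 30 mm or tipped (distance of any of shaker, funnel, teapot_lid, mug, tea_tin from where it was at the start of the episode above 0.03 m or angle between any of shaker, funnel, teapot_lid, mug, tea_tin's own z axis and vertical above 0.3 rad).
Of cartridge_1, cartridge_2, cartridge_3 only 2 to 3 are there at a start; the rules pass over those that are not, and their reading is None.
At some moment in a run one of cartridge_1, cartridge_2, cartridge_3 may be knocked a few centimetres aside while the robot is not near it.
It also fails if it takes over 210 s, if anything falls off the work surface, if the arm or the gripper's body presses on something with over 40 N, if the wrist force passes 120 N, or if a joint passes its speed limit or range.

ROBOT

A 6-joint arm with a two-finger parallel gripper is mounted at the origin on the work surface. World frame = base frame: x ahead of the robot, y to its left, z up, the work surface at z = 0. Lengths are in m, angles in rad, forces in N, time in s.
With the tool pointing down it reaches from about 0.35 to 0.975 m from the base axis. Payload 4.9 kg.
Tool frame: the origin (TCP) lies midway between the tips of the shut fingers; the grasp point (between the pads) lies 19 mm behind it; z points along the fingers, y is the line along which they close (so a half turn about z gives the same grasp; the last joint's range is limited). The gripper opens to 85 mm and grips with 20 to 120 N. Pads are 22 mm wide; open, the fingers measure 114 mm over their backs; the gripper's body (76 mm by 85 mm) begins 54 mm behind the grasp point. The pads swing forward as they close: fully open they stand 13 mm farther back than shut.
Start: joints at [1.136, 0.053, 1.613, -0, 1.476, -0.119], TCP at [0.194, 0.594, 0.231] pointing down, gripper open.
Joint ranges: [-3.01, 3.01], [-1.01, 2.22], [0.06, 2.58], [-1.02, 4.17], [0.09, 2.62], [-3.14, 3.14]. Speed limits (rad/s): [2.57, 2.57, 3.14, 3.14, 3.14, 3.14].

INTERFACE

Orientations are given as a unit quaternion [w, x, y, z].
In Python, from plant import state, grab_frame, job_done, cut_out, place_of gives the robot as it stands.
- The arm moves only by the tool jog_arm, never from a script. Its argument "motion" is text: rows parted by semicolons, each of 7 numbers parted by spaces: the opening in per cent of the stroke, from 0 (shut) to 100 (fully open), then the shift along the tool's x, y, z as a fraction of full scale, then the turn, a rotation vector about the tool's x, y, z as a fraction of full scale. A call has exactly 5 rows; each row is the pose to reach, as a shift and turn from the pose commanded when the call began, along the tool's axes at that moment; what a row does not reach only later rows make up. Full scale, the value 1, is 50 cm for a shift and 1.5 rad for a turn. A row lasts 1/8 s, in which the tool goes at most 62.5 mm and 10.7 degrees, less where a joint would pass 70% of its speed; a pose out of reach is approached as far as the arm can. A call with a number of a shift or a turn outside -1 to 1 is refused whole. A call with a gripper value outside its range is refused whole. The fingers move at their own pace and stop on an object; the grip force is fixed at half the most. Time passes only in rows, so rows that repeat a pose let the fingers close, or fill a call up. It gives the time, the measured TCP pose, the force, the opening and the grip force at its end, in the units of the state.
- state(): the state, without advancing time (a new reading comes with each control period).
- grab_frame(name): name is "scene" or "top" or "wrist"; returns a dict with "color" (480x640x3 uint8, red, green, blue), "range_z" (480x640 float32, m along the optical axis (not along the pixel's ray), 0 where there is no reading), "intrinsics" (3x3 intrinsics, pixels), "world_from_camera" (4x4, takes a point from camera to world coordinates). Camera axes: x right, y up, looking along -z (the intrinsics and any distortion apply to the point x, -y, -z); pixel columns grow to the right and rows downward; lengths in m; the calibration is good to about 2 mm. A picture is of the moment at which its call begins.
- job_done(): hands the job in; it is judged then, once.
Trained networks look in the newest picture that a camera, given by its name, has taken for a name from the list of things; names that differ only in an ending like _2 or _b are one class to them, and where a whole thing is asked for, a point or a joint stands for the part that bears it (a point fixed in the world has none). Each returns a list of dicts, best first, with "p" (0 to 1); they miss things now and then, are a little off and sometimes report something else, mostly with a low value. They report only what shows in the picture. A call takes as long as a camera call. They do not tell look-alikes from the thing itself.
- cut_out(camera, thing): "pixels" (480x640 bool, what is visible of it).
- place_of(camera, thing): "at" ([x, y, z] in m, in world coordinates, good to about 4 mm: a listed point, or the origin of a listed thing).
The state is a dict: "time": time; "joint_pos": joint angles; "joint_vel": joint speeds; "joint_efforts": joint torques, N m; "tool_pos": TCP position; "tool_rot": TCP orientation; "contact_force": force on the tool from outside, world axes, zero at the start; "ft_torque": the same for the moment, N m; "gripper_width": opening from 0.0 (shut) to 1.0 (fully open); "grasp_force": force on a finger pad.
Only numpy, scipy, OpenCV 4.12 (cv2) and the standard library are available. Lean on these libraries where they do the work, as an engineer would, in place of code of your own. Each camera call takes 0.05 s, during which the arm holds its last target. There are 200 camera calls.

## Working session

There is one attempt and no reset: what is moved stays moved. The work goes in short steps, Python scripts to look and compute and a tool call to move; the robot and the scene stay as the last step left them, time stands still between calls to the robot, and variables do not carry over. Pictures are saved under pics/ and viewed, at most 14 in all, crops included, and the job is handed in when it is done.

Besides the shell and the picture viewer there is one more tool, called as name(argument=value, ...), one argument or row to a line, values as JSON. jog_arm: Moves the arm, as the interface text tells. Shift numbers are shares of 50 cm and turn numbers shares of 1.5 rad, none past 1 either way. Its arguments: {"type":"object","properties":{"motion":{"type":"string"}},"required":["motion"]}

```bash
ls; mkdir -p pics; cat > h.py <<'E'
import numpy as np, cv2
from plant import *
def pix2w(f,u,v,z=None):
    K=f["intrinsics"];T=f["world_from_camera"]
    d=f["range_z"][int(v),int(u)] if z is None else 1
    c=np.array([(u-K[0,2])/K[0,0],-(v-K[1,2])/K[1,1],-1.])
    if z is None: return (T@np.r_[c*d,1])[:3]
    r=T[:3,:3]@c; o=T[:3,3]; return o+r*(z-o[2])/r[2]
def w2pix(f,p):
    K=f["intrinsics"];T=np.linalg.inv(f["world_from_camera"]);c=T[:3,:3]@np.array(p)+T[:3,3]
    return K[0,0]*c[0]/-c[2]+K[0,2],K[1,2]+K[1,1]*c[1]/c[2]
def save(f,n,crop=None,s=1):
    im=f["color"][:,:,::-1]
    if crop: u0,v0,u1,v1=crop; im=im[v0:v1,u0:u1]
    cv2.imwrite("pics/"+n,cv2.resize(im,None,fx=s,fy=s))
E
python3 - <<'E'
from h import *
s=state();print(s)
for c in ("scene","top"):
    f=grab_frame(c);save(f,c+"0.png");print(c,f["world_from_camera"][:3,3].round(2))
    for t in ["machine","cartridge_1","cup_a","post_a","clamp_handle","clamp_hinge","press_point","shaker","funnel","teapot_lid","mug","tea_tin"]:
        try:
            for r in place_of(c,t):print(t,round(r["p"],2),np.round(r["at"],3),np.round(w2pix(f,r["at"])))
        except Exception as e: print(t,e)
E
```

```text
pics
{'time': 0.0, 'joint_pos': array([ 1.13598422e+00,  5.33932807e-02,  1.61430395e+00,  3.52765919e-05,
        1.47599184e+00, -1.19022060e-01]), 'joint_vel': array([ 0.0005187 , -0.00251045, -0.00017824, -0.00031974, -0.00041337,
       -0.00033018]), 'joint_efforts': array([-1.80513933e-03, -3.93651080e+01, -3.70186615e+01, -2.15442674e-04,
        6.79506571e-03, -1.05506899e-05]), 'tool_pos': array([0.19384322, 0.59352335, 0.23003449]), 'tool_rot': array([-3.03459411e-04,  1.57241344e-01,  9.87559649e-01, -1.00347362e-03]), 'contact_force': array([-0.16823742, -0.60056526, -0.01670737]), 'ft_torque': array([0.02886178, 0.00108015, 0.01702407]), 'grasp_force': 0.0, 'gripper_width': 0.9975997780994794}
scene [ 1.41 -0.29  0.83]
cartridge_1 0.95 [ 0.602  0.178 -0.   ] [389. 284.]
cartridge_1 0.93 [ 0.457  0.192 -0.001] [372. 251.]
cartridge_1 0.88 [0.714 0.221 0.006] [424. 308.]
cartridge_1 0.84 [ 0.516  0.293 -0.001] [413. 257.]
cartridge_1 0.75 [ 0.371  0.166 -0.001] [353. 236.]
cartridge_1 0.64 [0.529 0.091 0.002] [349. 273.]
cup_a 0.95 [ 0.66  -0.191  0.099] [255. 301.]
cup_
[... 1148 characters left out ...]
 0.101] [358. 251.]
cup_a 0.75 [ 0.558 -0.236  0.099] [396. 235.]
cup_a 0.57 [ 0.662 -0.193  0.1  ] [379. 199.]
post_a 0.95 [ 0.479 -0.208  0.132] [389. 262.]
post_a 0.25 [ 0.662 -0.192  0.1  ] [379. 199.]
clamp_handle 0.59 [ 0.573 -0.318  0.303] [443. 209.]
clamp_handle 0.5 [ 0.619 -0.315  0.162] [428. 207.]
clamp_handle 0.27 [ 0.563 -0.238  0.1  ] [397. 234.]
clamp_hinge 0.59 [ 0.62  -0.315  0.16 ] [428. 207.]
press_point 0.68 [ 0.605 -0.233  0.153] [397. 214.]
shaker 0.61 [0.67  0.342 0.002] [194. 209.]
funnel 0.61 [ 0.394  0.461 -0.   ] [149. 303.]
teapot_lid 0.74 [ 0.272  0.268 -0.003] [216. 345.]
mug 0.6 [ 0.352 -0.441 -0.002] [466. 313.]
tea_tin 0.73 [ 0.753  0.122 -0.002] [268. 182.]
```

View pics/scene0.png

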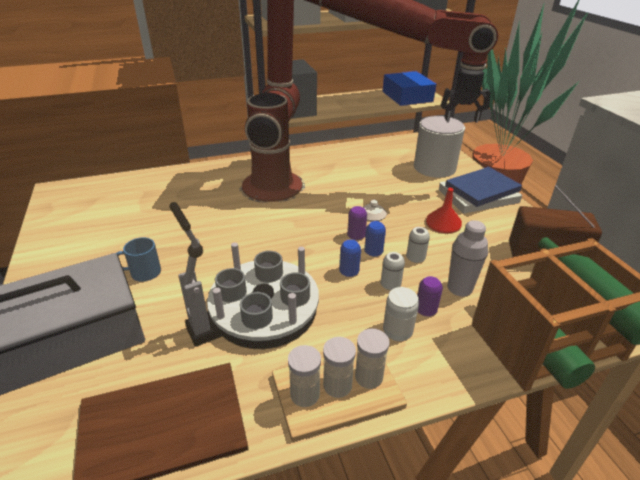

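View pics/top0.png

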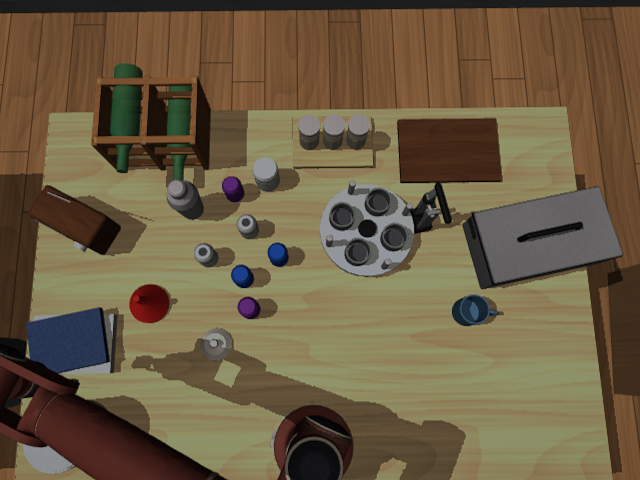

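The scene picture shows two bare-aluminium cartridges at (394,270) and (419,245). The candidates for confusion are:
- blue at (350,257) and (375,238)
- purple at (357,222) and (430,295)
- tea tin at (400,313)
- three jars on the board at (305–372,370)

I choose the two aluminium ones, at world (0.600,0.180) and (0.519,0.296). The carousel is at about -0.6 rad and the clamp is up. I'll go above the first and check it close up.

```bash
cat > plan.py <<'E'
import numpy as np
from plant import state
C=np.array([0.5893,-0.161]); YAW=np.radians(11.7)
def mach(x,y): c,s=np.cos(YAW),np.sin(YAW); return C+[c*x-s*y,s*x+c*y]
def heading():
    w,x,y,z=state()["tool_rot"]; return np.degrees(np.arctan2(1-2*(x*x+z*z),2*(x*y-w*z)))
def plan(wps,start=None,step=0.055,dstep=10):
    """wps: (x,y,z,heading deg,opening[,hold rows]); prints calls of 5 rows"""
    p=np.array(state()["tool_pos"]) if start is None else np.array(start[:3]); h=heading() if start is None else start[3]
    rows=[]
    for w in wps:
        q=np.array(w[:3]);dh=(w[3]-h+180)%360-180
        n=max(1,int(np.ceil(max(np.linalg.norm(q-p)/step,abs(dh)/dstep)-1e-6)))
        rows+=[(*(p+(q-p)*i/n),h+dh*i/n,w[4]) for i in range(1,n+1)]
        p,h=q,h+dh; rows+=[(*p,h,w[4])]*(w[5] if len(w)>5 else 0)
    while len(rows)%5: rows.append(rows[-1])
    b=np.array(state()["tool_pos"]) if start is None else np.array(start[:3]); bh=heading() if start is None else start[3]
    for i in range(0,len(rows),5):
        a=np.radians(bh);R=np.array([[-np.sin(a),np.cos(a),0],[np.cos(a),np.sin(a),0],[0,0,-1]])
        out=[]
        for r in rows[i:i+5]:
            s=R@(np.array(r[:3])-b)/0.5
            out.append("%g %.3f %.3f %.3f 0 0 %.3f"%(r[4],*s,-np.radians(r[3]-bh)/1.5))
        print("; ".join(out)); b=np.array(rows[i+4][:3]);bh=rows[i+4][3]
E
python3 - <<'E'
from plan import *
print(heading()); plan([(0.4,0.39,0.26,70,100),(0.6,0.18,0.24,70,100,1)])
E
```

```text
71.90707152162435
100 -0.086 -0.043 -0.010 0 0 0.004; 100 -0.173 -0.087 -0.019 0 0 0.007; 100 -0.259 -0.130 -0.029 0 0 0.011; 100 -0.345 -0.173 -0.038 0 0 0.015; 100 -0.432 -0.217 -0.048 0 0 0.018
100 -0.088 -0.041 -0.010 0 0 0.004; 100 -0.174 -0.084 -0.003 0 0 0.004; 100 -0.260 -0.128 0.004 0 0 0.004; 100 -0.347 -0.171 0.010 0 0 0.004; 100 -0.433 -0.215 0.017 0 0 0.004
100 -0.087 -0.043 0.007 0 0 -0.000; 100 -0.173 -0.086 0.013 0 0 -0.000; 100 -0.173 -0.086 0.013 0 0 -0.000; 100 -0.173 -0.086 0.013 0 0 -0.000; 100 -0.173 -0.086 0.013 0 0 -0.000
```

jog_arm(
  motion="100 -0.086 -0.043 -0.010 0 0 0.004; 100 -0.173 -0.087 -0.019 0 0 0.007; 100 -0.259 -0.130 -0.029 0 0 0.011; 100 -0.345 -0.173 -0.038 0 0 0.015; 100 -0.432 -0.217 -0.048 0 0 0.018",
)

```text
time: 1.92
tool_pos: [0.3666, 0.4227, 0.2556]
tool_rot: [0.0, 0.171, 0.985, 0.0]
contact_force: [-0.2, 0.3, 1.2]
gripper_width: 0.998
grasp_force: 0.0
```

jog_arm(
  motion="100 -0.088 -0.041 -0.010 0 0 0.004; 100 -0.174 -0.084 -0.003 0 0 0.004; 100 -0.260 -0.128 0.004 0 0 0.004; 100 -0.347 -0.171 0.010 0 0 0.004; 100 -0.433 -0.215 0.017 0 0 0.004",
)

```text
time: 2.55
tool_pos: [0.5345, 0.2486, 0.247]
tool_rot: [0.0, 0.174, 0.985, 0.0]
contact_force: [-0.4, -0.4, -0.0]
gripper_width: 0.996
grasp_force: 0.0
```

jog_arm(
  motion="100 -0.087 -0.043 0.007 0 0 0; 100 -0.173 -0.086 0.013 0 0 0; 100 -0.173 -0.086 0.013 0 0 0; 100 -0.173 -0.086 0.013 0 0 0; 100 -0.173 -0.086 0.013 0 0 0",
)

```text
time: 3.18
tool_pos: [0.5995, 0.1809, 0.2405]
tool_rot: [0.0, 0.173, 0.985, 0.0]
contact_force: [0.5, -0.2, 0.9]
gripper_width: 1.0
grasp_force: 0.0
```

```bash
python3 - <<'E'
from h import *; from plan import heading
s=state();print(s["tool_pos"],heading(),s["time"])
f=grab_frame("wrist");save(f,"w1.png");print(f["world_from_camera"].round(3))
for r in place_of("wrist","cartridge_1"):print(round(r["p"],2),np.round(r["at"],3),np.round(w2pix(f,r["at"])))
E
```

```text
[0.59945982 0.18093155 0.24052855] 70.1034152662568 3.175
[[ 0.341 -0.892 -0.298  0.523]
 [ 0.94   0.323  0.107  0.207]
 [ 0.    -0.316  0.949  0.382]
 [ 0.     0.     0.     1.   ]]
0.97 [ 0.71   0.224 -0.002] [399. 275.]
0.91 [0.52  0.296 0.   ] [416.  68.]
0.86 [0.602 0.177 0.004] [324. 198.]
0.86 [0.521 0.093 0.003] [211. 148.]
0.73 [0.458 0.19  0.001] [281.  41.]
```

View pics/w1.png

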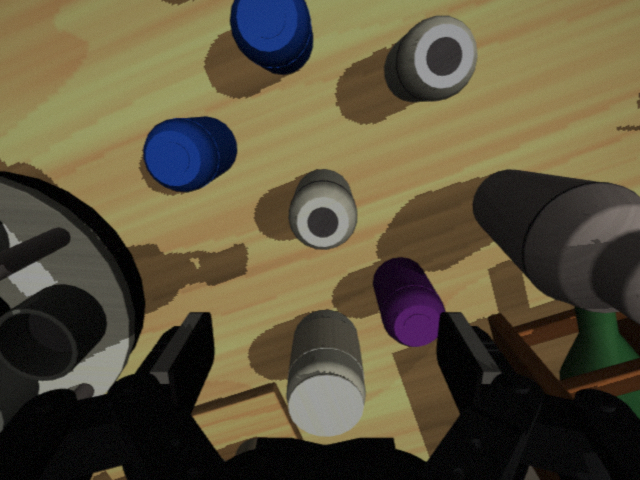

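The wrist view shows the two aluminium cartridges, each with a dark top disc, at (323,221) and (445,55). Blue ones are at (188,155) and (271,30), a purple one is at (410,305), and the tea tin is at (326,390).

```bash
python3 - <<'E'
from h import *; from plan import *
f=grab_frame("wrist")
for u,v in((323,221),(445,55)):
    print(pix2w(f,u,v,0.095).round(4),pix2w(f,u,v).round(4))
f=grab_frame("top");
for t in ["cup_a","post_a","cartridge_1"]:
    for r in place_of("top",t):print(t,round(r["p"],2),np.round(r["at"],4))
E
```

```text
[0.6001 0.1773 0.095 ] [0.6003 0.1772 0.0945]
[0.5193 0.2938 0.095 ] [0.5193 0.2943 0.0934]
cup_a 0.97 [ 0.5134 -0.1331  0.101 ]
cup_a 0.86 [ 0.5557 -0.2349  0.0987]
cup_a 0.8 [ 0.6638 -0.1935  0.1018]
cup_a 0.63 [ 0.6202 -0.0869  0.0989]
cup_a 0.17 [ 0.3547 -0.4388  0.001 ]
post_a 0.91 [ 0.4802 -0.2035  0.1312]
post_a 0.19 [0.3922 0.4584 0.001 ]
cartridge_1 0.68 [0.5215 0.2978 0.0007]
```

```bash
python3 - <<'E'
from plan import *
plan([(0.6,0.1775,0.045,70,100,1),(0.6,0.1775,0.045,70,20,5),(0.6,0.1775,0.20,70,20,1)])
E
```

```text
100 -0.001 -0.001 0.098 0 0 0.000; 100 -0.001 -0.003 0.195 0 0 0.000; 100 -0.002 -0.004 0.293 0 0 0.000; 100 -0.002 -0.005 0.391 0 0 0.001; 100 -0.002 -0.005 0.391 0 0 0.001
20 0.000 0.000 0.000 0 0 -0.000; 20 0.000 0.000 0.000 0 0 -0.000; 20 0.000 0.000 0.000 0 0 -0.000; 20 0.000 0.000 0.000 0 0 -0.000; 20 0.000 0.000 0.000 0 0 -0.000
20 0.000 0.000 0.000 0 0 -0.000; 20 0.000 0.000 -0.103 0 0 -0.000; 20 0.000 0.000 -0.207 0 0 -0.000; 20 0.000 0.000 -0.310 0 0 -0.000; 20 0.000 0.000 -0.310 0 0 -0.000
```

jog_arm(
  motion="100 -0.001 -0.001 0.098 0 0 0; 100 -0.001 -0.003 0.195 0 0 0; 100 -0.002 -0.004 0.293 0 0 0; 100 -0.002 -0.005 0.391 0 0 0; 100 -0.002 -0.005 0.391 0 0 0",
)

```text
time: 4.15
tool_pos: [0.596, 0.1765, 0.0397]
tool_rot: [-0.005, 0.173, 0.985, -0.002]
contact_force: [-0.7, -0.0, 0.2]
gripper_width: 1.0
grasp_force: 0.0
```

jog_arm(
  motion="20 0 0 0 0 0 0; 20 0 0 0 0 0 0; 20 0 0 0 0 0 0; 20 0 0 0 0 0 0; 20 0 0 0 0 0 0",
)

```text
time: 4.78
tool_pos: [0.6029, 0.1777, 0.0487]
tool_rot: [0.003, 0.173, 0.985, 0.001]
contact_force: [0.1, 0.4, 6.4]
gripper_width: 0.638
grasp_force: 64.1
```

jog_arm(
  motion="20 0 0 0 0 0 0; 20 0 0 -0.103 0 0 0; 20 0 0 -0.207 0 0 0; 20 0 0 -0.310 0 0 0; 20 0 0 -0.310 0 0 0",
)

```text
time: 5.4
tool_pos: [0.6035, 0.1778, 0.2076]
tool_rot: [0.006, 0.173, 0.985, 0.002]
contact_force: [-0.9, -0.1, -1.2]
gripper_width: 0.636
grasp_force: 64.2
```

```bash
python3 - <<'E'
from h import *; from plan import *
f=grab_frame("top")
for t in ["cup_a","post_a","cartridge_1"]:
    for r in place_of("top",t):print(t,round(r["p"],2),np.round(r["at"],4))
plan([(0.5158,-0.131,0.20,70,20,3)])
E
```

```text
cup_a 0.97 [ 0.6623 -0.1921  0.0972]
cup_a 0.86 [ 0.5585 -0.2381  0.1003]
cup_a 0.58 [ 0.5173 -0.127   0.0981]
cup_a 0.56 [ 0.6216 -0.0886  0.102 ]
post_a 0.92 [ 0.4792 -0.2061  0.1311]
post_a 0.47 [ 0.3519 -0.436   0.0027]
post_a 0.38 [ 5.181e-01  2.972e-01 -5.000e-04]
cartridge_1 0.87 [0.5225 0.0897 0.0006]
cartridge_1 0.63 [5.192e-01 2.983e-01 3.000e-04]
cartridge_1 0.43 [0.5997 0.1807 0.1584]
20 -0.009 -0.106 -0.001 0 0 0.000; 20 -0.018 -0.212 -0.002 0 0 0.000; 20 -0.027 -0.318 -0.002 0 0 0.000; 20 -0.036 -0.424 -0.003 0 0 0.000; 20 -0.045 -0.530 -0.004 0 0 0.000
20 -0.009 -0.106 -0.001 0 0 0.000; 20 -0.009 -0.106 -0.001 0 0 0.000; 20 -0.009 -0.106 -0.001 0 0 0.000; 20 -0.009 -0.106 -0.001 0 0 0.000; 20 -0.009 -0.106 -0.001 0 0 0.000
```

```bash
python3 - <<'E'
from plan import *
print(state()["tool_pos"])
plan([(0.5163,-0.1308,0.20,70,20,4)],start=(0.6,0.1775,0.2,70))
E
```

```text
[0.59888198 0.17694805 0.19755982]
20 -0.009 -0.106 0.000 0 0 -0.000; 20 -0.018 -0.212 0.000 0 0 -0.000; 20 -0.027 -0.318 0.000 0 0 -0.000; 20 -0.036 -0.424 0.000 0 0 -0.000; 20 -0.045 -0.531 0.000 0 0 -0.000
20 -0.009 -0.106 0.000 0 0 -0.000; 20 -0.009 -0.106 0.000 0 0 -0.000; 20 -0.009 -0.106 0.000 0 0 -0.000; 20 -0.009 -0.106 0.000 0 0 -0.000; 20 -0.009 -0.106 0.000 0 0 -0.000
```

jog_arm(
  motion="20 -0.009 -0.106 0 0 0 0; 20 -0.018 -0.212 0 0 0 0; 20 -0.027 -0.318 0 0 0 0; 20 -0.036 -0.424 0 0 0 0; 20 -0.045 -0.531 0 0 0 0",
)

```text
time: 6.22
tool_pos: [0.5287, -0.0812, 0.1973]
tool_rot: [-0.002, 0.173, 0.985, 0.0]
contact_force: [-0.2, 0.1, -1.8]
gripper_width: 0.635
grasp_force: 64.4
```

jog_arm(
  motion="20 -0.009 -0.106 0 0 0 0; 20 -0.009 -0.106 0 0 0 0; 20 -0.009 -0.106 0 0 0 0; 20 -0.009 -0.106 0 0 0 0; 20 -0.009 -0.106 0 0 0 0",
)

```text
time: 6.85
tool_pos: [0.5169, -0.1303, 0.1995]
tool_rot: [-0.0, 0.173, 0.985, 0.0]
contact_force: [-0.0, 0.1, -2.0]
gripper_width: 0.638
grasp_force: 64.6
```

```bash
python3 - <<'E'
from h import *; from plan import *
f=grab_frame("wrist");save(f,"w2.png");print(state()["tool_pos"])
for t in ["cup_a","cartridge_1"]:
    for r in place_of("wrist",t):print(t,round(r["p"],2),np.round(r["at"],4),np.round(w2pix(f,r["at"])))
E
```

```text
[ 0.51690428 -0.13040845  0.19964487]
cup_a 0.8 [ 0.6604 -0.1902  0.0954] [318. 423.]
cup_a 0.63 [ 0.5598 -0.2337  0.0939] [214. 334.]
cartridge_1 0.75 [ 0.5147 -0.1298  0.1579] [328. 270.]
cartridge_1 0.64 [0.5205 0.0906 0.0007] [577. 119.]
cartridge_1 0.19 [ 0.6605 -0.1954  0.0968] [311. 426.]
```

View pics/w2.png

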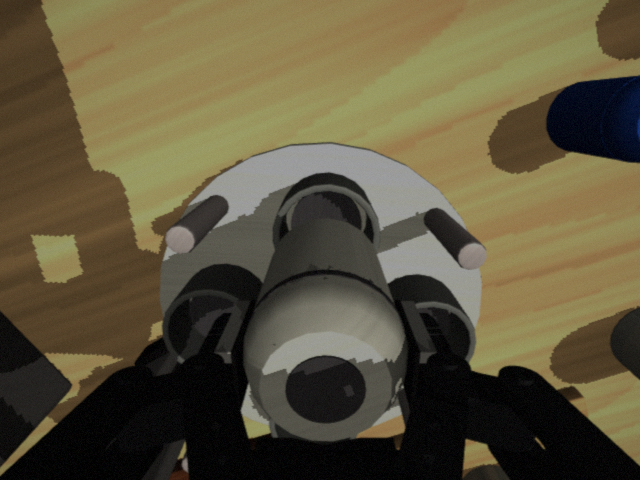

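The cartridge is held upright over cup_a, whose rim shows behind it at (327,200). The posts are at (181,238) and (471,256).

```bash
python3 - <<'E'
from h import *; from plan import *
f=grab_frame("wrist")
p1=pix2w(f,181,238,.134)[:2];p2=pix2w(f,471,256,.134)[:2];print(p1,p2,pix2w(f,323,388,.2026))
d=p1-p2;n=np.linalg.norm(d);print("post dist",n,"(167 expected)")
c=(p1+p2)/2+np.array([-d[1],d[0]])/n*0.0834
out=np.array([d[1],-d[0]])/n; print("C?",c,"cup",c+out*.078, c-out*.078)
im=f["color"].copy()
for r in(.031,.036):
    pts=np.array([w2pix(f,(.5163+r*np.cos(a),-.1308+r*np.sin(a),.098)) for a in np.linspace(0,6.28,60)]).astype(int)
    cv2.polylines(im,[pts],True,(255,0,0),1)
cv2.imwrite("pics/w2b.png",cv2.resize(im[150:300,220:440,::-1],None,fx=3,fy=3))
E
```

```text
[ 0.47821314 -0.20424253] [ 0.54419302 -0.05410396] [ 0.54768767 -0.14461361  0.2026    ]
post dist 0.16399675542093478 (167 expected)
C? [ 0.58755555 -0.16272709] cup [ 0.51614676 -0.1313458 ] [ 0.65896433 -0.19410839]
```

View pics/w2b.png

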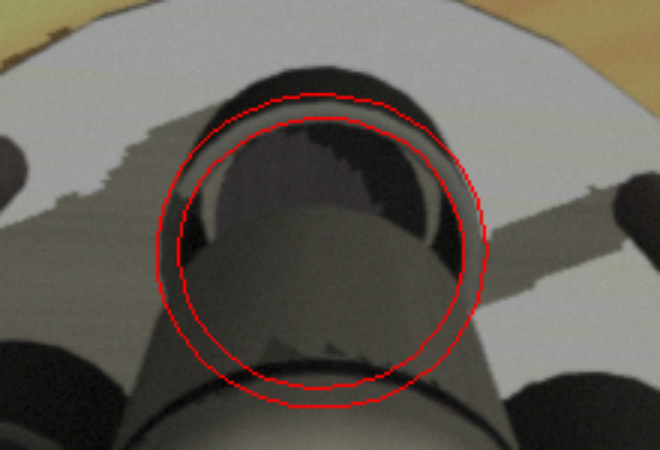

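jog_arm(
  motion="20 0 0 0.05 0 0 0; 20 0 0 0.09 0 0 0; 20 0 0 0.12 0 0 0; 20 0 0 0.14 0 0 0; 20 0 0 0.14 0 0 0",
)

```text
time: 7.68
tool_pos: [0.5163, -0.1312, 0.1289]
tool_rot: [-0.001, 0.174, 0.985, 0.0]
contact_force: [-0.1, 0.2, -1.8]
gripper_width: 0.633
grasp_force: 64.7
```

jog_arm(
  motion="20 0 0 0.01 0 0 0; 20 0 0 0.02 0 0 0; 20 0 0 0.026 0 0 0; 20 0 0 0.026 0 0 0; 20 0 0 0.026 0 0 0",
)

```text
time: 8.3
tool_pos: [0.5168, -0.1314, 0.1169]
tool_rot: [0.0, 0.173, 0.985, -0.0]
contact_force: [0.0, 0.2, -1.4]
gripper_width: 0.633
grasp_force: 64.9
```

```bash
python3 - <<'E'
from h import *
s=state();print(s["tool_pos"],s["contact_force"])
f=grab_frame("scene");save(f,"s2.png",(180,180,380,330),4)
for r in place_of("scene","cartridge_1"):print(round(r["p"],2),np.round(r["at"],4))
E
```

```text
[ 0.51675461 -0.13138469  0.11688763] [ 0.01440127  0.16645064 -1.38115227]
0.95 [0.7149 0.2193 0.0039]
0.87 [ 0.3704  0.1719 -0.0024]
0.84 [0.5191 0.2944 0.0031]
0.83 [4.573e-01 1.925e-01 2.000e-04]
0.8 [ 0.5157 -0.133   0.0675]
0.73 [0.5233 0.0892 0.0029]
```

```bash
python3 - <<'E'
from plan import *
plan([(0.5163,-0.1308,0.115,70,20,0),(0.5163,-0.1308,0.115,70,100,4),(0.5163,-0.1308,0.22,70,100),(0.5193,0.294,0.22,70,100,4)],start=(0.5163,-0.1308,0.117,70))
E
```

```text
20 0.000 0.000 0.004 0 0 -0.000; 100 0.000 0.000 0.004 0 0 -0.000; 100 0.000 0.000 0.004 0 0 -0.000; 100 0.000 0.000 0.004 0 0 -0.000; 100 0.000 0.000 0.004 0 0 -0.000
100 0.000 0.000 0.000 0 0 -0.000; 100 0.000 0.000 -0.105 0 0 -0.000; 100 0.000 0.000 -0.210 0 0 -0.000; 100 0.036 0.100 -0.210 0 0 -0.000; 100 0.071 0.200 -0.210 0 0 -0.000
100 0.036 0.100 0.000 0 0 -0.000; 100 0.071 0.200 0.000 0 0 -0.000; 100 0.107 0.300 0.000 0 0 -0.000; 100 0.142 0.400 0.000 0 0 -0.000; 100 0.178 0.500 0.000 0 0 -0.000
100 0.036 0.100 0.000 0 0 -0.000; 100 0.036 0.100 0.000 0 0 -0.000; 100 0.036 0.100 0.000 0 0 -0.000; 100 0.036 0.100 0.000 0 0 -0.000; 100 0.036 0.100 0.000 0 0 -0.000
```

jog_arm(
  motion="20 0 0 0.004 0 0 0; 100 0 0 0.004 0 0 0; 100 0 0 0.004 0 0 0; 100 0 0 0.004 0 0 0; 100 0 0 0.004 0 0 0",
)

```text
time: 9.02
tool_pos: [0.5167, -0.1314, 0.1147]
tool_rot: [-0.0, 0.174, 0.985, 0.0]
contact_force: [-0.1, 0.0, -0.1]
gripper_width: 0.998
grasp_force: 0.0
```

jog_arm(
  motion="100 0 0 0 0 0 0; 100 0 0 -0.06 0 0 0; 100 0 0 -0.13 0 0 0; 100 0 0 -0.21 0 0 0; 100 0 0 -0.21 0 0 0",
)

```text
time: 9.65
tool_pos: [0.5189, -0.1322, 0.2245]
tool_rot: [0.004, 0.174, 0.985, -0.001]
contact_force: [0.7, -0.0, 0.1]
gripper_width: 0.995
grasp_force: 0.0
```

jog_arm(
  motion="100 0.036 0.1 0 0 0 0; 100 0.071 0.2 0 0 0 0; 100 0.107 0.3 0 0 0 0; 100 0.142 0.4 0 0 0 0; 100 0.178 0.5 0 0 0 0",
)

```text
time: 10.28
tool_pos: [0.5178, 0.1356, 0.2186]
tool_rot: [-0.001, 0.174, 0.985, -0.0]
contact_force: [0.6, 0.2, 0.5]
gripper_width: 0.999
grasp_force: 0.0
```

jog_arm(
  motion="100 0.036 0.1 0 0 0 0; 100 0.071 0.2 0 0 0 0; 100 0.107 0.3 0 0 0 0; 100 0.107 0.3 0 0 0 0; 100 0.107 0.3 0 0 0 0",
)

```text
time: 10.9
tool_pos: [0.519, 0.2928, 0.2186]
tool_rot: [-0.001, 0.173, 0.985, -0.001]
contact_force: [-0.5, 1.8, 1.0]
gripper_width: 0.998
grasp_force: 0.0
```

```bash
python3 - <<'E'
from h import *; from plan import *
print(state()["tool_pos"])
f=grab_frame("wrist")
for r in place_of("wrist","cartridge_1"):print(round(r["p"],2),np.round(r["at"],4),np.round(w2pix(f,r["at"]+np.r_[0,0,.095])))
f=grab_frame("scene")
for r in place_of("scene","cartridge_1"):print(round(r["p"],2),np.round(r["at"],4))
f=grab_frame("top")
for r in place_of("top","cup_a"):print(round(r["p"],2),np.round(r["at"],4))
E
```

```text
[0.51900504 0.29284807 0.21859856]
0.9 [0.7117 0.2214 0.0019] [326. 454.]
0.84 [0.5204 0.2943 0.005 ] [330. 231.]
0.81 [0.5194 0.0936 0.0029] [ 81. 315.]
0.62 [0.4564 0.1855 0.0012] [150. 197.]
0.61 [ 0.3667  0.1686 -0.0025] [62. 74.]
0.26 [0.7549 0.1246 0.0015] [244. 515.]
0.94 [ 0.5151 -0.1324  0.0652]
0.89 [ 0.5165  0.2919 -0.0007]
0.88 [ 0.4602  0.1939 -0.0005]
0.83 [0.5232 0.0933 0.0014]
0.79 [ 0.3679  0.1686 -0.0025]
0.66 [0.7123 0.2184 0.0049]
0.9 [ 0.5557 -0.2391  0.0995]
0.88 [ 0.5165 -0.1283  0.097 ]
0.8 [ 0.6204 -0.0867  0.1001]
0.75 [ 0.6628 -0.1944  0.0993]
0.49 [ 7.556e-01  1.252e-01 -6.000e-04]
```

jog_arm(
  motion="100 0 0 0.1 0 0 0; 100 0 0 0.19 0 0 0; 100 0 0 0.28 0 0 0; 100 0 0 0.35 0 0 0; 100 0 0 0.35 0 0 0",
)

```text
time: 11.82
tool_pos: [0.5169, 0.2917, 0.0414]
tool_rot: [-0.003, 0.174, 0.985, -0.002]
contact_force: [0.6, -0.5, 0.1]
gripper_width: 1.001
grasp_force: 0.0
```

jog_arm(
  motion="20 0 0 0 0 0 0; 20 0 0 0 0 0 0; 20 0 0 0 0 0 0; 20 0 0 0 0 0 0; 20 0 0 0 0 0 0",
)

```text
time: 12.45
tool_pos: [0.5216, 0.2941, 0.0479]
tool_rot: [0.002, 0.173, 0.985, 0.001]
contact_force: [0.9, 0.2, 6.9]
gripper_width: 0.639
grasp_force: 64.0
```

jog_arm(
  motion="20 0 0 0 0 0 0; 20 0 0 -0.103 0 0 0; 20 0 0 -0.207 0 0 0; 20 0 0 -0.310 0 0 0; 20 0 0 -0.310 0 0 0",
)

```text
time: 13.08
tool_pos: [0.5224, 0.2945, 0.2068]
tool_rot: [0.005, 0.173, 0.985, 0.003]
contact_force: [-0.3, -0.1, -1.0]
gripper_width: 0.636
grasp_force: 64.1
```

```bash
python3 - <<'E'
from plan import *
print(state()["tool_pos"],state()["gripper_width"])
plan([(0.6207,-0.0868,0.20,70,20,2)],start=(0.5193,0.294,0.2,70))
E
```

```text
[0.5224168  0.29451524 0.20680862] 0.636032968934365
20 -0.056 -0.081 0.000 0 0 -0.000; 20 -0.113 -0.162 0.000 0 0 -0.000; 20 -0.169 -0.242 0.000 0 0 -0.000; 20 -0.226 -0.323 0.000 0 0 -0.000; 20 -0.282 -0.404 0.000 0 0 -0.000
20 -0.056 -0.081 0.000 0 0 -0.000; 20 -0.113 -0.162 0.000 0 0 -0.000; 20 -0.169 -0.242 0.000 0 0 -0.000; 20 -0.169 -0.242 0.000 0 0 -0.000; 20 -0.169 -0.242 0.000 0 0 -0.000
```

jog_arm(
  motion="20 -0.056 -0.081 0 0 0 0; 20 -0.113 -0.162 0 0 0 0; 20 -0.169 -0.242 0 0 0 0; 20 -0.226 -0.323 0 0 0 0; 20 -0.282 -0.404 0 0 0 0",
)

```text
time: 13.7
tool_pos: [0.5822, 0.0537, 0.1981]
tool_rot: [-0.001, 0.173, 0.985, -0.0]
contact_force: [-0.1, -0.5, -1.5]
gripper_width: 0.639
grasp_force: 64.1
```

jog_arm(
  motion="20 -0.056 -0.081 0 0 0 0; 20 -0.113 -0.162 0 0 0 0; 20 -0.169 -0.242 0 0 0 0; 20 -0.169 -0.242 0 0 0 0; 20 -0.169 -0.242 0 0 0 0",
)

```text
time: 14.32
tool_pos: [0.6202, -0.087, 0.1983]
tool_rot: [-0.001, 0.174, 0.985, 0.0]
contact_force: [0.2, 0.7, -1.6]
gripper_width: 0.636
grasp_force: 64.2
```

```bash
python3 - <<'E'
from h import *
print(state()["tool_pos"])
f=grab_frame("scene")
for t in ["cup_a","cartridge_1"]:
  for r in place_of("scene",t):print(t,round(r["p"],2),np.round(r["at"],4))
f=grab_frame("wrist");im=f["color"].copy()
for r in(.031,.036):
    pts=np.array([w2pix(f,(.6207+r*np.cos(a),-.0868+r*np.sin(a),.098)) for a in np.linspace(0,6.28,60)]).astype(int)
    cv2.polylines(im,[pts],True,(255,0,0),1)
cv2.imwrite("pics/w3.png",cv2.resize(im[130:460,120:540,::-1],None,fx=1.8,fy=1.8))
E
```

```text
[ 0.62020097 -0.08697206  0.19832215]
cup_a 0.91 [ 0.5169 -0.1295  0.0984]
cup_a 0.89 [ 0.6569 -0.1876  0.0957]
cup_a 0.59 [ 0.6256 -0.0871  0.1009]
cartridge_1 0.92 [ 0.4547  0.1909 -0.0028]
cartridge_1 0.84 [0.7117 0.2171 0.0029]
cartridge_1 0.66 [ 0.6159 -0.0829  0.1491]
cartridge_1 0.62 [ 0.5158 -0.1321  0.0677]
cartridge_1 0.55 [0.5237 0.095  0.0036]
cartridge_1 0.55 [0.368  0.1674 0.0004]
```

View pics/w3.png

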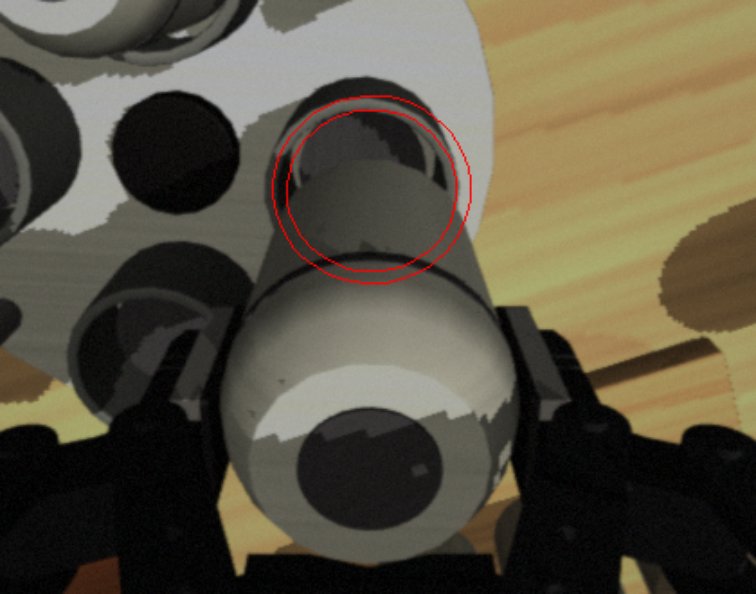

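The overlay sits about 2–3 mm too far right of the visible rim of cup_b, at (362,100) in the crop. I'll shift 2 mm in tool -y and lower.

jog_arm(
  motion="20 0 -0.004 0.05 0 0 0; 20 0 -0.004 0.09 0 0 0; 20 0 -0.004 0.12 0 0 0; 20 0 -0.004 0.14 0 0 0; 20 0 -0.004 0.14 0 0 0",
)

```text
time: 15.15
tool_pos: [0.6198, -0.0891, 0.1288]
tool_rot: [-0.001, 0.173, 0.985, 0.0]
contact_force: [-0.5, -0.2, -0.5]
gripper_width: 0.636
grasp_force: 64.2
```

jog_arm(
  motion="20 0 0 0.01 0 0 0; 20 0 0 0.02 0 0 0; 20 0 0 0.026 0 0 0; 20 0 0 0.026 0 0 0; 20 0 0 0.026 0 0 0",
)

```text
time: 15.78
tool_pos: [0.6204, -0.0893, 0.117]
tool_rot: [0.0, 0.174, 0.985, -0.0]
contact_force: [-0.1, 0.4, -1.1]
gripper_width: 0.637
grasp_force: 64.2
```

```bash
python3 - <<'E'
from h import *
s=state();print(s["tool_pos"],s["contact_force"])
f=grab_frame("scene")
for r in place_of("scene","cartridge_1"):print(round(r["p"],2),np.round(r["at"],4))
E
```

```text
[ 0.62040809 -0.08929412  0.1169565 ] [-0.06243134  0.39382817 -1.09764629]
0.84 [0.7152 0.2208 0.0031]
0.8 [ 0.513  -0.1321  0.0649]
0.74 [5.22e-01 9.13e-02 2.00e-04]
0.71 [0.4581 0.196  0.0026]
0.65 [0.3688 0.17   0.0007]
0.64 [ 0.617  -0.0912  0.0681]
```

```bash
python3 - <<'E'
from plan import *
C=np.array([.5885,-.1617]);a=np.radians(22.3);p=C+.118*np.array([np.cos(a),np.sin(a)]);print(p)
plan([(0.6197,-0.0888,0.115,70,20),(0.6197,-0.0888,0.115,70,100,3),(0.6197,-0.0888,0.15,70,100),(0.6197,-0.0888,0.185,70,100),(0.6197,-0.0888,0.24,70,100,1),(*p,0.22,-67.7,100)],start=(0.6197,-0.0888,0.117,70))
E
```

```text
[ 0.69767475 -0.11692417]
20 0.000 0.000 0.004 0 0 -0.000; 100 0.000 0.000 0.004 0 0 -0.000; 100 0.000 0.000 0.004 0 0 -0.000; 100 0.000 0.000 0.004 0 0 -0.000; 100 0.000 0.000 0.004 0 0 -0.000
100 0.000 0.000 -0.070 0 0 -0.000; 100 0.000 0.000 -0.140 0 0 -0.000; 100 0.000 0.000 -0.250 0 0 -0.000; 100 0.000 0.000 -0.250 0 0 -0.000; 100 -0.012 0.000 -0.247 0 0 0.114
100 -0.012 0.002 0.003 0 0 0.114; 100 -0.023 0.004 0.006 0 0 0.229; 100 -0.035 0.006 0.009 0 0 0.343; 100 -0.047 0.008 0.011 0 0 0.458; 100 -0.058 0.010 0.014 0 0 0.572
100 -0.006 0.010 0.003 0 0 0.114; 100 -0.012 0.020 0.006 0 0 0.229; 100 -0.018 0.031 0.009 0 0 0.343; 100 -0.024 0.041 0.011 0 0 0.458; 100 -0.030 0.051 0.014 0 0 0.572
100 0.004 0.011 0.003 0 0 0.114; 100 0.007 0.022 0.006 0 0 0.229; 100 0.011 0.034 0.009 0 0 0.343; 100 0.011 0.034 0.009 0 0 0.343; 100 0.011 0.034 0.009 0 0 0.343
```

jog_arm(
  motion="20 0 0 0.004 0 0 0; 100 0 0 0.004 0 0 0; 100 0 0 0.004 0 0 0; 100 0 0 0.004 0 0 0; 100 0 0 0.004 0 0 0",
)

```text
time: 16.5
tool_pos: [0.6203, -0.0892, 0.1148]
tool_rot: [-0.0, 0.174, 0.985, -0.0]
contact_force: [0.1, 0.2, 0.3]
gripper_width: 1.0
grasp_force: 0.0
```

jog_arm(
  motion="100 0 0 -0.07 0 0 0; 100 0 0 -0.14 0 0 0; 100 0 0 -0.25 0 0 0; 100 0 0 -0.25 0 0 0; 100 -0.012 0 -0.247 0 0 0.114",
)

```text
time: 17.12
tool_pos: [0.6262, -0.0913, 0.2392]
tool_rot: [0.001, 0.259, 0.966, -0.0]
contact_force: [-0.7, 0.2, -0.3]
gripper_width: 0.998
grasp_force: 0.0
```

jog_arm(
  motion="100 -0.012 0.002 0.003 0 0 0.114; 100 -0.023 0.004 0.006 0 0 0.229; 100 -0.035 0.006 0.009 0 0 0.343; 100 -0.047 0.008 0.011 0 0 0.458; 100 -0.058 0.010 0.014 0 0 0.572",
)

```text
time: 17.75
tool_pos: [0.6534, -0.1013, 0.23]
tool_rot: [-0.001, 0.638, 0.77, -0.0]
contact_force: [-0.2, 0.4, -0.5]
gripper_width: 1.002
grasp_force: 0.0
```

jog_arm(
  motion="100 -0.006 0.01 0.003 0 0 0.114; 100 -0.012 0.02 0.006 0 0 0.229; 100 -0.018 0.031 0.009 0 0 0.343; 100 -0.024 0.041 0.011 0 0 0.458; 100 -0.03 0.051 0.014 0 0 0.572",
)

```text
time: 18.38
tool_pos: [0.6813, -0.1111, 0.2229]
tool_rot: [-0.001, 0.9, 0.435, -0.001]
contact_force: [0.3, -0.3, -1.0]
gripper_width: 1.001
grasp_force: 0.0
```

jog_arm(
  motion="32 0.004 0.011 0.003 0 0 0.114; 32 0.007 0.022 0.006 0 0 0.229; 32 0.011 0.034 0.009 0 0 0.343; 32 0.011 0.034 0.009 0 0 0.343; 32 0.011 0.034 0.009 0 0 0.343",
)

```text
time: 19.0
tool_pos: [0.6979, -0.1173, 0.2191]
tool_rot: [-0.0, 0.981, 0.196, -0.0]
contact_force: [0.2, 0.4, 0.2]
gripper_width: 0.322
grasp_force: 0.0
```

```bash
python3 - <<'E'
from h import *; from plan import *
s=state();print(s["tool_pos"],heading(),s["gripper_width"])
f=grab_frame("wrist");im=f["color"].copy()
for t in ["post_a","cup_a","cartridge_1"]:
  for r in place_of("wrist",t):print(t,round(r["p"],2),np.round(r["at"],4),np.round(w2pix(f,r["at"])))
pts=np.array([w2pix(f,(.6977+.009*np.cos(a),-.1169+.009*np.sin(a),.134)) for a in np.linspace(0,6.28,60)]).astype(int)
cv2.polylines(im,[pts],True,(255,0,0),1);cv2.imwrite("pics/w4.png",im[:,:,::-1])
f=grab_frame("scene")
for r in place_of("scene","cartridge_1"):print(round(r["p"],2),np.round(r["at"],4))
E
```

```text
[ 0.69793841 -0.11727448  0.21913496] -67.44496428193385 0.3216690445027221
cup_a 0.62 [ 0.5653 -0.2319  0.0935] [388. 414.]
cup_a 0.56 [ 0.6612 -0.1945  0.0948] [398. 306.]
cartridge_1 0.76 [ 0.617  -0.0913  0.0699] [257. 293.]
cartridge_1 0.58 [0.5165 0.092  0.0044] [ 61. 284.]
0.77 [ 0.3691  0.17   -0.0035]
0.7 [0.525  0.0913 0.0015]
0.69 [0.4592 0.1912 0.0014]
0.66 [ 0.619  -0.0903  0.0692]
0.63 [ 0.5175 -0.1348  0.0676]
0.61 [0.7157 0.2203 0.0042]
```

View pics/w4.png

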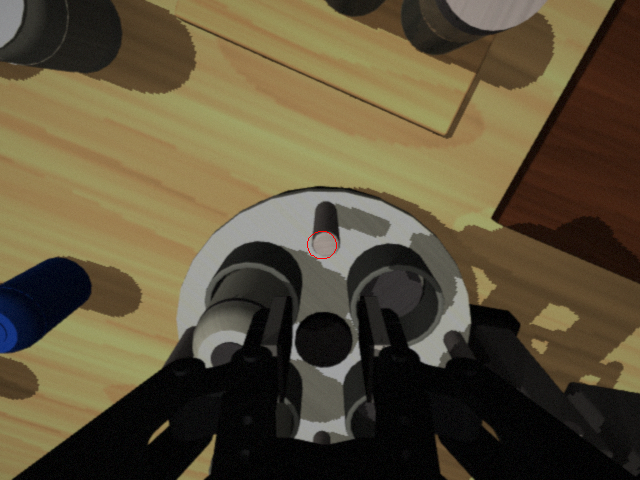

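The red circle falls on the post top at (323,244), so the estimate is good. Descend around it and turn along the arc.

```bash
cat >> plan.py <<'E'
def arc(t0,t1,z=.102,op=32,step=6.5,C=np.array([.5885,-.1617])):
    n=int(np.ceil((t1-t0)/step))
    P=lambda t:C+.118*np.array([np.cos(np.radians(t)),np.sin(np.radians(t))])
    s=(*P(t0),z,t0-90); w=[(*P(t),z,t-90,op) for t in t0+(t1-t0)*np.arange(1,n+1)/n]
    plan(w+[(*P(t1),z,t1-90,op,2)],start=s)
E
python3 -c "
from plan import *
arc(22.3,146.7)"
```

```text
32 -0.001 -0.026 0.000 0 0 -0.072; 32 -0.006 -0.051 0.000 0 0 -0.145; 32 -0.012 -0.076 0.000 0 0 -0.217; 32 -0.022 -0.099 0.000 0 0 -0.289; 32 -0.034 -0.122 0.000 0 0 -0.362
32 -0.001 -0.026 0.000 0 0 -0.072; 32 -0.006 -0.051 0.000 0 0 -0.145; 32 -0.012 -0.076 0.000 0 0 -0.217; 32 -0.022 -0.099 0.000 0 0 -0.289; 32 -0.034 -0.122 0.000 0 0 -0.362
32 -0.001 -0.026 0.000 0 0 -0.072; 32 -0.006 -0.051 0.000 0 0 -0.145; 32 -0.012 -0.076 0.000 0 0 -0.217; 32 -0.022 -0.099 0.000 0 0 -0.289; 32 -0.034 -0.122 0.000 0 0 -0.362
32 -0.001 -0.026 0.000 0 0 -0.072; 32 -0.006 -0.051 0.000 0 0 -0.145; 32 -0.012 -0.076 0.000 0 0 -0.217; 32 -0.022 -0.099 0.000 0 0 -0.289; 32 -0.034 -0.122 0.000 0 0 -0.362
32 0.000 0.000 0.000 0 0 -0.000; 32 0.000 0.000 0.000 0 0 -0.000; 32 0.000 0.000 0.000 0 0 -0.000; 32 0.000 0.000 0.000 0 0 -0.000; 32 0.000 0.000 0.000 0 0 -0.000
```

jog_arm(
  motion="32 0 0 0.06 0 0 0; 32 0 0 0.13 0 0 0; 32 0 0 0.19 0 0 0; 32 0 0 0.236 0 0 0; 32 0 0 0.236 0 0 0",
)

```text
time: 19.92
tool_pos: [0.6968, -0.1169, 0.0992]
tool_rot: [-0.001, 0.981, 0.194, -0.002]
contact_force: [0.4, 0.9, 0.4]
gripper_width: 0.322
grasp_force: 0.0
```

jog_arm(
  motion="32 -0.001 -0.026 0 0 0 -0.072; 32 -0.006 -0.051 0 0 0 -0.145; 32 -0.012 -0.076 0 0 0 -0.217; 32 -0.022 -0.099 0 0 0 -0.289; 32 -0.034 -0.122 0 0 0 -0.362",
)

```text
time: 20.55
tool_pos: [0.6622, -0.0687, 0.1044]
tool_rot: [0.003, 0.892, 0.452, 0.003]
contact_force: [5.3, -2.3, -3.5]
gripper_width: 0.324
grasp_force: 3.0
```

jog_arm(
  motion="32 -0.001 -0.026 0 0 0 -0.072; 32 -0.006 -0.051 0 0 0 -0.145; 32 -0.012 -0.076 0 0 0 -0.217; 32 -0.022 -0.099 0 0 0 -0.289; 32 -0.034 -0.122 0 0 0 -0.362",
)

```text
time: 21.18
tool_pos: [0.6016, -0.0449, 0.1045]
tool_rot: [0.002, 0.738, 0.675, 0.002]
contact_force: [0.2, -0.7, 1.0]
gripper_width: 0.322
grasp_force: 0.4
```

```bash
python3 - <<'E'
from h import *; from plan import *
s=state();print(s["tool_pos"],heading(),s["contact_force"])
for c in("scene","top"):
  f=grab_frame(c)
  for t in ["cup_a","cartridge_1"]:
    for r in place_of(c,t):
      if r["at"][1]<0:print(t,round(r["p"],2),np.round(r["at"],4))
E
```

```text
[ 0.60160395 -0.0449138   0.10448686] -5.13301168992911 [ 0.18530239 -0.73735318  0.95443315]
cup_a 0.79 [ 0.5269 -0.2069  0.0986]
cup_a 0.77 [ 0.6521 -0.1135  0.0989]
cup_a 0.77 [ 0.6324 -0.2278  0.0975]
cup_a 0.72 [ 0.5448 -0.0981  0.1001]
cartridge_1 0.79 [ 0.5274 -0.2082  0.0657]
cartridge_1 0.56 [ 0.5409 -0.0995  0.0686]
cup_a 0.96 [ 0.6489 -0.1086  0.1002]
cup_a 0.93 [ 0.5285 -0.2112  0.0985]
cup_a 0.72 [ 0.6395 -0.2246  0.0986]
cup_a 0.65 [ 0.5369 -0.1     0.098 ]
cartridge_1 0.96 [ 0.5284 -0.213   0.0676]
cartridge_1 0.55 [ 0.5366 -0.0982  0.0681]
```

jog_arm(
  motion="32 -0.001 -0.026 0 0 0 -0.072; 32 -0.006 -0.051 0 0 0 -0.145; 32 -0.012 -0.076 0 0 0 -0.217; 32 -0.022 -0.099 0 0 0 -0.289; 32 -0.034 -0.122 0 0 0 -0.362",
)

```text
time: 22.1
tool_pos: [0.5383, -0.0563, 0.1023]
tool_rot: [0.001, 0.531, 0.848, 0.0]
contact_force: [-0.2, -0.3, -0.0]
gripper_width: 0.324
grasp_force: 0.4
```

jog_arm(
  motion="32 -0.001 -0.026 0 0 0 -0.072; 32 -0.006 -0.051 0 0 0 -0.145; 32 -0.012 -0.076 0 0 0 -0.217; 32 -0.022 -0.099 0 0 0 -0.289; 32 -0.034 -0.122 0 0 0 -0.362",
)

```text
time: 22.72
tool_pos: [0.4912, -0.0976, 0.1023]
tool_rot: [0.001, 0.284, 0.959, 0.001]
contact_force: [1.2, 0.4, 0.1]
gripper_width: 0.318
grasp_force: 0.7
```

jog_arm(
  motion="32 0 0 0 0 0 0; 32 0 0 0 0 0 0; 32 0 0 0 0 0 0; 32 0 0 0 0 0 0; 32 0 0 0 0 0 0",
)

```text
time: 23.35
tool_pos: [0.4903, -0.0978, 0.1018]
tool_rot: [-0.0, 0.285, 0.958, -0.0]
contact_force: [-0.3, 0.9, -0.6]
gripper_width: 0.319
grasp_force: 0.0
```

```bash
python3 - <<'E'
from h import *; from plan import *
s=state();print(s["tool_pos"],heading(),s["contact_force"])
C=np.array([.5885,-.1617])
for c in("scene","top"):
  f=grab_frame(c)
  for t in ["cup_a","cartridge_1","clamp_handle","clamp_hinge","press_point"]:
    for r in place_of(c,t):
      if r["at"][1]<0:
        d=r["at"][:2]-C;print(t,round(r["p"],2),np.round(r["at"],4),np.degrees(np.arctan2(d[1],d[0])).round(1))
save(f,"t5.png",(290,130,500,310),3.5)
E
```

```text
[ 0.4903312  -0.09779539  0.10178168] 56.86486761388679 [-0.2656361   0.88348266 -0.57656303]
cup_a 0.92 [ 0.6069 -0.2364  0.0961] -76.2
cup_a 0.91 [ 0.5161 -0.1751  0.1005] -169.5
cup_a 0.87 [ 0.5715 -0.0843  0.0979] 102.4
cup_a 0.65 [ 0.6632 -0.144   0.0979] 13.3
cartridge_1 0.71 [ 0.6636 -0.1449  0.0971] 12.6
cartridge_1 0.7 [ 0.6058 -0.2388  0.0695] -77.4
cartridge_1 0.61 [ 0.5089 -0.1792  0.0693] -167.6
clamp_handle 0.88 [ 0.5748 -0.3166  0.306 ] -95.1
clamp_handle 0.51 [ 0.6033 -0.2398  0.0667] -79.3
clamp_hinge 0.81 [ 0.6283 -0.3195  0.1572] -75.8
clamp_hinge 0.54 [ 0.5116 -0.1784  0.0631] -167.7
press_point 0.85 [ 0.6079 -0.2356  0.1535] -75.3
cup_a 0.9 [ 0.6034 -0.2367  0.1002] -78.8
cup_a 0.84 [ 0.5163 -0.1748  0.1009] -169.7
cup_a 0.79 [ 0.6643 -0.147   0.0978] 11.0
cup_a 0.73 [ 0.5722 -0.0861  0.1005] 102.2
cartridge_1 0.82 [ 0.6049 -0.2375  0.0679] -77.8
cartridge_1 0.68 [ 0.5143 -0.1745  0.0688] -170.2
clamp_handle 0.74 [ 0.575  -0.3175  0.3026] -95.0
clamp_handle 0.46 [ 0.6643 -0.146   0.0997] 11.7
clamp_hinge 0.62 [ 0.6196 -0.3155  0.1622] -78.6
clamp_hinge 0.25 [ 0.5145 -0.1733  0.0663] -171.1
press_point 0.75 [ 0.6073 -0.2364  0.1531] -75.9
```

View pics/t5.png

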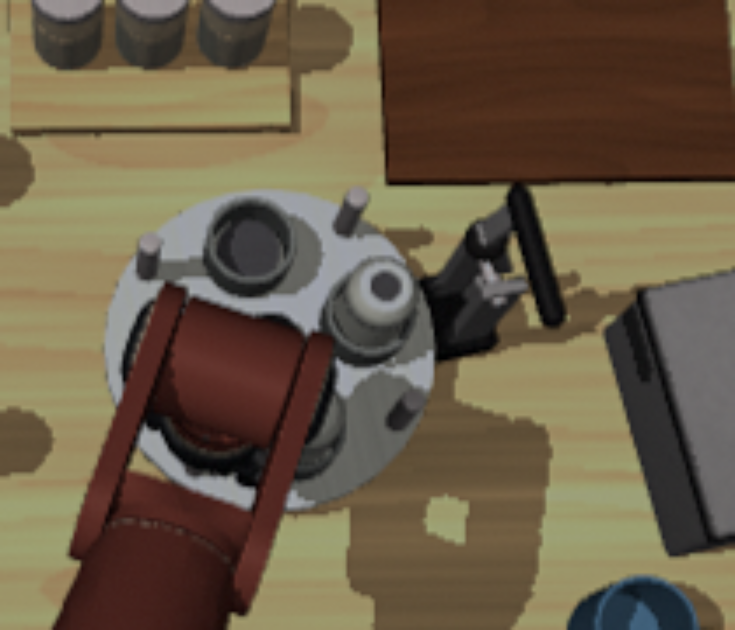

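Both cartridges stand in their cups, and cup_a is under the clamp at (380,310) in the crop. The raised handle bar runs from (520,195) to (553,320). Next I lift off and go above the handle.

```bash
python3 - <<'E'
from plan import *
plan([(0.4899,-0.0969,0.24,56.7,32),(0.4899,-0.0969,0.36,56.7,60),(0.5628,-0.3195,0.36,102,60,4)],start=(0.4899,-0.0969,0.102,56.7))
E
```

```text
32 0.000 0.000 -0.092 0 0 -0.000; 32 0.000 0.000 -0.184 0 0 -0.000; 32 0.000 0.000 -0.276 0 0 -0.000; 60 0.000 0.000 -0.356 0 0 -0.000; 60 0.000 0.000 -0.436 0 0 -0.000
60 0.000 0.000 -0.080 0 0 -0.000; 60 -0.073 -0.058 -0.080 0 0 -0.105; 60 -0.147 -0.117 -0.080 0 0 -0.211; 60 -0.220 -0.175 -0.080 0 0 -0.316; 60 -0.293 -0.234 -0.080 0 0 -0.422
60 -0.025 -0.090 0.000 0 0 -0.105; 60 -0.025 -0.090 0.000 0 0 -0.105; 60 -0.025 -0.090 0.000 0 0 -0.105; 60 -0.025 -0.090 0.000 0 0 -0.105; 60 -0.025 -0.090 0.000 0 0 -0.105
```

jog_arm(
  motion="32 0 0 -0.092 0 0 0; 32 0 0 -0.184 0 0 0; 32 0 0 -0.276 0 0 0; 60 0 0 -0.356 0 0 0; 60 0 0 -0.436 0 0 0",
)

```text
time: 24.58
tool_pos: [0.4902, -0.0979, 0.3213]
tool_rot: [0.0, 0.285, 0.958, -0.0]
contact_force: [-0.2, -0.2, -0.0]
gripper_width: 0.597
grasp_force: 0.0
```

jog_arm(
  motion="60 0 0 -0.08 0 0 0; 60 -0.073 -0.058 -0.08 0 0 -0.105; 60 -0.147 -0.117 -0.08 0 0 -0.211; 60 -0.22 -0.175 -0.08 0 0 -0.316; 60 -0.293 -0.234 -0.08 0 0 -0.422",
)

```text
time: 25.2
tool_pos: [0.5494, -0.2774, 0.3597]
tool_rot: [0.0, -0.03, 1.0, 0.0]
contact_force: [-0.0, -0.1, 0.5]
gripper_width: 0.601
grasp_force: 0.0
```

jog_arm(
  motion="60 -0.025 -0.09 0 0 0 -0.105; 60 -0.025 -0.09 0 0 0 -0.105; 60 -0.025 -0.09 0 0 0 -0.105; 60 -0.025 -0.09 0 0 0 -0.105; 60 -0.025 -0.09 0 0 0 -0.105",
)

```text
time: 25.82
tool_pos: [0.564, -0.3192, 0.3605]
tool_rot: [0.0, -0.106, 0.994, -0.0]
contact_force: [-0.7, 0.6, 0.2]
gripper_width: 0.603
grasp_force: 0.0
```

```bash
python3 - <<'E'
from h import *; from plan import *
s=state();print(s["tool_pos"],heading(),s["contact_force"])
f=grab_frame("wrist");im=f["color"].copy()
for r in place_of("wrist","clamp_handle"):print(round(r["p"],2),np.round(r["at"],4),np.round(w2pix(f,r["at"])))
M=lambda x,y:np.array([.5885,-.1617])+np.array([[.978,-.208],[.208,.978]])@[x,y]
for x in(-.009,-.045,-.087):
  cv2.circle(im,tuple(int(v) for v in w2pix(f,(*M(x,-.149),.3076+.009))),3,(255,0,0),-1)
cv2.imwrite("pics/w6.png",im[:,:,::-1])
f=grab_frame("scene")
for r in place_of("scene","clamp_handle"):print(round(r["p"],2),np.round(r["at"],4))
E
```

```text
[ 0.56396147 -0.31923274  0.36045529] 102.20713374908985 [-0.71673895  0.61513272  0.19711159]
0.73 [ 0.5801 -0.3174  0.3032] [325. 291.]
0.69 [ 0.5776 -0.314   0.3075]
```

View pics/w6.png

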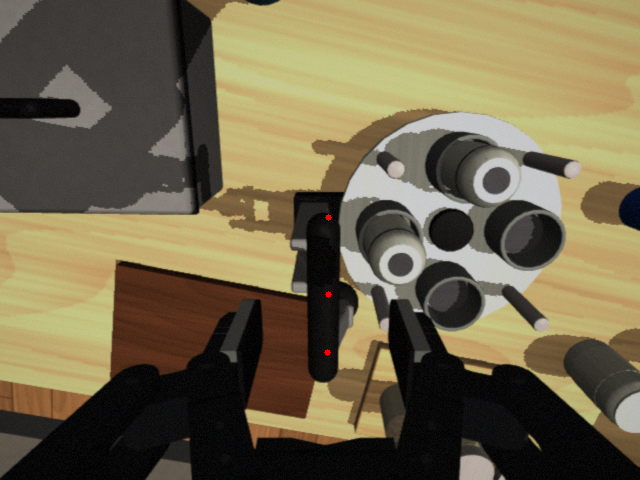

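The bar lies at u≈323 from v=218 to v=380, centred between the fingers at u≈262 and u≈390. Descend and close on it.

jog_arm(
  motion="60 0 -0.003 0.05 0 0 0; 60 0 -0.003 0.1 0 0 0; 60 0 -0.003 0.152 0 0 0; 60 0 -0.003 0.152 0 0 0; 60 0 -0.003 0.152 0 0 0",
)

```text
time: 26.65
tool_pos: [0.5646, -0.3219, 0.2851]
tool_rot: [0.001, -0.106, 0.994, -0.001]
contact_force: [0.4, 1.0, 0.4]
gripper_width: 0.602
grasp_force: 0.0
```

jog_arm(
  motion="0 0 0 0 0 0 0; 0 0 0 0 0 0 0; 0 0 0 0 0 0 0; 0 0 0 0 0 0 0; 0 0 0 0 0 0 0",
)

```text
time: 27.28
tool_pos: [0.5647, -0.3218, 0.2855]
tool_rot: [0.001, -0.106, 0.994, -0.001]
contact_force: [-1.4, 1.0, 6.1]
gripper_width: 0.188
grasp_force: 58.5
```

```bash
cat >> plan.py <<'E'
def swing(a0,a1,n,op=0):
    A=np.radians(np.linspace(a0,a1,n+1)); Y=.148*np.cos(A);Z=-.148*np.sin(A)
    for i in range(0,n,5):
        print("; ".join("%g 0 %.3f %.3f 0 0 0"%(op,(Y[min(j,n)]-Y[i])/.5,(Z[min(j,n)]-Z[i])/.5) for j in range(i+1,i+6)))
E
python3 -c "
from plan import *
print(state()['tool_pos'],state()['contact_force'],state()['gripper_width'])
swing(86.3,13.7,15);print();swing(13.7,86.3,15)"
```

```text
[ 0.56469489 -0.32179613  0.28554681] [-1.3857107   1.02843447  6.14689404] 0.1882142872798028
0 0 0.025 0.003 0 0 0; 0 0 0.049 0.007 0 0 0; 0 0 0.073 0.014 0 0 0; 0 0 0.097 0.023 0 0 0; 0 0 0.119 0.034 0 0 0
0 0 0.022 0.013 0 0 0; 0 0 0.042 0.027 0 0 0; 0 0 0.061 0.043 0 0 0; 0 0 0.079 0.061 0 0 0; 0 0 0.095 0.080 0 0 0
0 0 0.015 0.020 0 0 0; 0 0 0.027 0.042 0 0 0; 0 0 0.038 0.064 0 0 0; 0 0 0.047 0.088 0 0 0; 0 0 0.054 0.112 0 0 0

0 0 -0.007 -0.024 0 0 0; 0 0 -0.016 -0.047 0 0 0; 0 0 -0.027 -0.070 0 0 0; 0 0 -0.040 -0.091 0 0 0; 0 0 -0.054 -0.112 0 0 0
0 0 -0.016 -0.019 0 0 0; 0 0 -0.034 -0.037 0 0 0; 0 0 -0.053 -0.053 0 0 0; 0 0 -0.073 -0.067 0 0 0; 0 0 -0.095 -0.080 0 0 0
0 0 -0.023 -0.011 0 0 0; 0 0 -0.046 -0.020 0 0 0; 0 0 -0.070 -0.026 0 0 0; 0 0 -0.095 -0.031 0 0 0; 0 0 -0.119 -0.034 0 0 0
```

jog_arm(
  motion="0 0 0.025 0.003 0 0 0; 0 0 0.049 0.007 0 0 0; 0 0 0.073 0.014 0 0 0; 0 0 0.097 0.023 0 0 0; 0 0 0.119 0.034 0 0 0",
)

```text
time: 27.9
tool_pos: [0.5527, -0.2651, 0.2696]
tool_rot: [0.002, -0.106, 0.994, -0.003]
contact_force: [0.3, -3.7, 8.5]
gripper_width: 0.195
grasp_force: 63.1
```

jog_arm(
  motion="0 0 0.022 0.013 0 0 0; 0 0 0.042 0.027 0 0 0; 0 0 0.061 0.043 0 0 0; 0 0 0.079 0.061 0 0 0; 0 0 0.095 0.08 0 0 0",
)

```text
time: 28.52
tool_pos: [0.5423, -0.2169, 0.2266]
tool_rot: [0.001, -0.106, 0.994, -0.001]
contact_force: [4.0, -2.8, 4.8]
gripper_width: 0.187
grasp_force: 68.6
```

```bash
python3 - <<'E'
from h import *
s=state();print(s["tool_pos"],s["contact_force"],s["ft_torque"],s["gripper_width"])
f=grab_frame("scene")
for t in ("clamp_handle","cartridge_1"):
  for r in place_of("scene",t):
    if r["at"][1]<0:print(t,round(r["p"],2),np.round(r["at"],4))
E
```

```text
[ 0.54231519 -0.21692952  0.22658666] [ 3.98376905 -2.7702831   4.75322044] [-1.16006777 -0.81171986 -0.02944763] 0.1872661989489169
clamp_handle 0.7 [ 0.554  -0.213   0.2534]
cartridge_1 0.94 [ 0.6057 -0.2372  0.0656]
cartridge_1 0.84 [ 0.5096 -0.1803  0.0676]
```

jog_arm(
  motion="0 0 0.015 0.02 0 0 0; 0 0 0.027 0.042 0 0 0; 0 0 0.038 0.064 0 0 0; 0 0 0.047 0.088 0 0 0; 0 0 0.054 0.112 0 0 0",
)

```text
time: 29.3
tool_pos: [0.5367, -0.1904, 0.1719]
tool_rot: [0.001, -0.106, 0.994, -0.0]
contact_force: [3.8, -2.6, 6.5]
gripper_width: 0.191
grasp_force: 74.5
```

jog_arm(
  motion="0 0 0 0 0 0 0; 0 0 0 0 0 0 0; 0 0 0 0 0 0 0; 0 0 0 0 0 0 0; 0 0 0 0 0 0 0",
)

```text
time: 29.92
tool_pos: [0.5365, -0.1898, 0.1698]
tool_rot: [0.001, -0.106, 0.994, 0.001]
contact_force: [6.7, -1.3, -0.3]
gripper_width: 0.185
grasp_force: 74.1
```

```bash
python3 - <<'E'
from h import *
s=state();print(s["tool_pos"],s["contact_force"],s["ft_torque"],s["gripper_width"])
f=grab_frame("scene");save(f,"s7.png",(140,180,340,330),4)
for t in ("clamp_handle","cartridge_1","press_point"):
  for r in place_of("scene",t):
    if r["at"][1]<0:print(t,round(r["p"],2),np.round(r["at"],4))
E
```

```text
[ 0.53650561 -0.18982888  0.16978702] [ 6.72876713 -1.33668134 -0.25124436] [-0.30922098 -0.99871946  0.01364152] 0.18498779874024385
clamp_handle 0.67 [ 0.5512 -0.1849  0.1985]
clamp_handle 0.3 [ 0.6622 -0.1451  0.096 ]
cartridge_1 0.9 [ 0.5121 -0.1758  0.0659]
cartridge_1 0.62 [ 0.6073 -0.2422  0.0555]
press_point 0.78 [ 0.6048 -0.2369  0.1551]
```

View pics/s7.png

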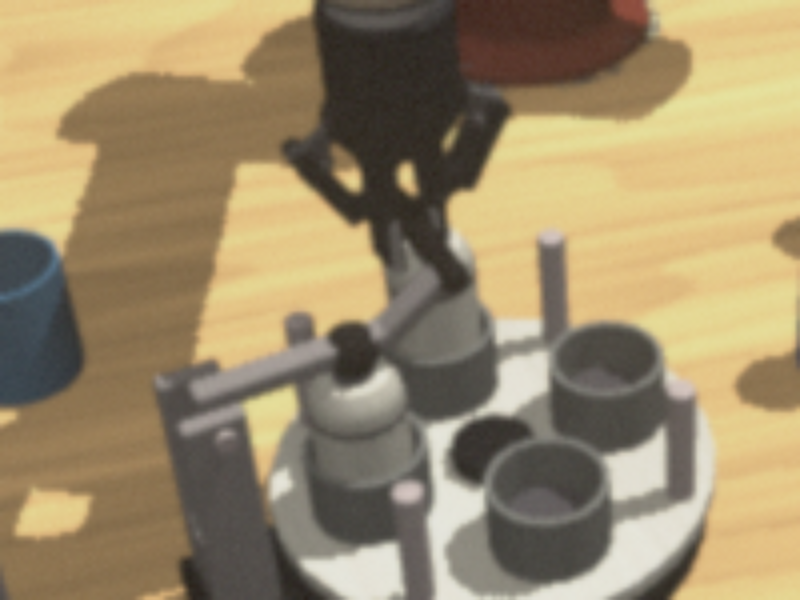

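The arm is level and the foot sits on the cartridge at (355,390). Its underside reads 0.0555, so it is driven. I'll give a 2 mm nudge to be sure, then swing up.

jog_arm(
  motion="0 0 0 0.004 0 0 0; 0 0 0 0.004 0 0 0; 0 0 0 0.004 0 0 0; 0 0 0 0 0 0 0; 0 0 0 0 0 0 0",
)

```text
time: 30.75
tool_pos: [0.5365, -0.1897, 0.1695]
tool_rot: [0.001, -0.106, 0.994, 0.001]
contact_force: [7.6, 0.4, -0.5]
gripper_width: 0.186
grasp_force: 73.8
```

jog_arm(
  motion="0 0 -0.007 -0.024 0 0 0; 0 0 -0.016 -0.047 0 0 0; 0 0 -0.027 -0.07 0 0 0; 0 0 -0.04 -0.091 0 0 0; 0 0 -0.054 -0.112 0 0 0",
)

```text
time: 31.38
tool_pos: [0.5415, -0.2139, 0.2222]
tool_rot: [-0.001, -0.106, 0.994, 0.004]
contact_force: [8.9, 4.6, -5.5]
gripper_width: 0.192
grasp_force: 69.0
```

jog_arm(
  motion="0 0 -0.016 -0.019 0 0 0; 0 0 -0.034 -0.037 0 0 0; 0 0 -0.053 -0.053 0 0 0; 0 0 -0.073 -0.067 0 0 0; 0 0 -0.095 -0.08 0 0 0",
)

```text
time: 32.0
tool_pos: [0.551, -0.2581, 0.2647]
tool_rot: [-0.002, -0.107, 0.994, 0.007]
contact_force: [-0.4, 14.5, 11.2]
gripper_width: 0.186
grasp_force: 65.5
```

jog_arm(
  motion="0 0 -0.023 -0.011 0 0 0; 0 0 -0.046 -0.02 0 0 0; 0 0 -0.07 -0.026 0 0 0; 0 0 -0.095 -0.031 0 0 0; 0 0 -0.119 -0.034 0 0 0",
)

```text
time: 32.62
tool_pos: [0.5639, -0.3182, 0.2838]
tool_rot: [-0.001, -0.107, 0.994, 0.004]
contact_force: [-0.3, 6.2, 8.0]
gripper_width: 0.188
grasp_force: 64.1
```

jog_arm(
  motion="60 0 0 0 0 0 0; 60 0 0 0 0 0 0; 60 0 0 0 0 0 0; 60 0 0 0 0 0 0; 60 0 0 0 0 0 0",
)

```text
time: 33.25
tool_pos: [0.5642, -0.3216, 0.2837]
tool_rot: [-0.0, -0.106, 0.994, 0.0]
contact_force: [0.4, -0.3, -0.2]
gripper_width: 0.604
grasp_force: 0.0
```

```bash
python3 - <<'E'
from h import *; from plan import *
s=state();print(s["tool_pos"],heading(),s["gripper_width"])
C=np.array([.5885,-.1617])
for c in("scene","top"):
  f=grab_frame(c)
  for t in ["cup_a","cartridge_1","clamp_handle"]:
    for r in place_of(c,t):
      if r["at"][1]<0:
        d=r["at"][:2]-C;print(t,round(r["p"],2),np.round(r["at"],4),np.degrees(np.arctan2(d[1],d[0])).round(1))
p=C+.118*np.array([np.cos(np.radians(57)),np.sin(np.radians(57))]);print(p)
st=(*s["tool_pos"],102)
plan([(*st[:3],102,60),(*st[:2],0.37,102,60),(*p,0.26,0,60),(*p,0.20,-33,32,3)],start=st)
E
```

```text
[ 0.56417853 -0.32155323  0.28371717] 102.1622165664683 0.6035623293870936
cup_a 0.82 [ 0.5147 -0.1785  0.0985] -167.2
cup_a 0.78 [ 0.6635 -0.1451  0.0982] 12.5
cup_a 0.65 [ 0.5747 -0.0791  0.0972] 99.5
cup_a 0.57 [ 0.6077 -0.2352  0.0965] -75.4
cartridge_1 0.93 [ 0.6073 -0.2363  0.0567] -75.9
cartridge_1 0.83 [ 0.5095 -0.179   0.0692] -167.6
clamp_handle 0.96 [ 0.5765 -0.3147  0.304 ] -94.5
clamp_handle 0.47 [ 0.5133 -0.1751  0.1003] -169.9
clamp_handle 0.41 [ 0.3565 -0.4362 -0.0028] -130.2
cup_a 0.76 [ 0.5707 -0.0855  0.0991] 103.1
cup_a 0.59 [ 0.6015 -0.2382  0.101 ] -80.4
cup_a 0.57 [ 0.6659 -0.1469  0.0988] 10.8
cartridge_1 0.87 [ 0.5128 -0.1744  0.0669] -170.5
cartridge_1 0.77 [ 0.6057 -0.2337  0.0556] -76.6
[ 0.65276741 -0.06273687]
60 0.000 0.000 0.000 0 0 -0.000; 60 0.000 0.000 -0.086 0 0 -0.000; 60 0.000 0.000 -0.173 0 0 -0.000; 60 -0.026 0.043 -0.153 0 0 0.108; 60 -0.051 0.085 -0.133 0 0 0.216
60 -0.011 0.049 0.020 0 0 0.108; 60 -0.021 0.097 0.040 0 0 0.216; 60 -0.032 0.146 0.060 0 0 0.324; 60 -0.043 0.194 0.080 0 0 0.432; 60 -0.053 0.243 0.100 0 0 0.539
60 0.028 0.041 0.020 0 0 0.108; 60 0.056 0.082 0.040 0 0 0.216; 60 0.083 0.124 0.060 0 0 0.324; 60 0.111 0.165 0.080 0 0 0.432; 32 0.111 0.165 0.110 0 0 0.528
32 0.000 0.000 0.030 0 0 0.096; 32 0.000 0.000 0.060 0 0 0.192; 32 0.000 0.000 0.090 0 0 0.288; 32 0.000 0.000 0.090 0 0 0.288; 32 0.000 0.000 0.090 0 0 0.288
32 0.000 0.000 0.000 0 0 -0.000; 32 0.000 0.000 0.000 0 0 -0.000; 32 0.000 0.000 0.000 0 0 -0.000; 32 0.000 0.000 0.000 0 0 -0.000; 32 0.000 0.000 0.000 0 0 -0.000
```

jog_arm(
  motion="60 0 0 0 0 0 0; 60 0 0 -0.086 0 0 0; 60 0 0 -0.173 0 0 0; 60 -0.026 0.043 -0.173 0 0 0.108; 60 -0.051 0.085 -0.133 0 0 0.216",
)

```text
time: 34.28
tool_pos: [0.5813, -0.2751, 0.3538]
tool_rot: [0.003, 0.059, 0.998, -0.002]
contact_force: [-0.4, -0.0, 0.1]
gripper_width: 0.597
grasp_force: 0.0
```

jog_arm(
  motion="60 -0.011 0.049 0.02 0 0 0.108; 60 -0.021 0.097 0.04 0 0 0.216; 60 -0.032 0.146 0.06 0 0 0.324; 60 -0.043 0.194 0.08 0 0 0.432; 60 -0.053 0.243 0.1 0 0 0.539",
)

```text
time: 34.9
tool_pos: [0.6204, -0.1562, 0.3]
tool_rot: [0.0, 0.446, 0.895, -0.0]
contact_force: [-0.1, 0.1, -0.8]
gripper_width: 0.6
grasp_force: 0.0
```

jog_arm(
  motion="60 0.028 0.041 0.02 0 0 0.108; 60 0.056 0.082 0.04 0 0 0.216; 60 0.083 0.124 0.06 0 0 0.324; 60 0.111 0.165 0.08 0 0 0.432; 32 0.111 0.165 0.11 0 0 0.528",
)

```text
time: 35.52
tool_pos: [0.6528, -0.0612, 0.2455]
tool_rot: [0.0, 0.756, 0.654, 0.0]
contact_force: [0.3, -0.7, -0.0]
gripper_width: 0.403
grasp_force: 0.0
```

jog_arm(
  motion="32 0 0 0.03 0 0 0.096; 32 0 0 0.06 0 0 0.192; 32 0 0 0.09 0 0 0.288; 32 0 0 0.09 0 0 0.288; 32 0 0 0.09 0 0 0.288",
)

```text
time: 36.15
tool_pos: [0.6525, -0.0629, 0.201]
tool_rot: [0.0, 0.878, 0.479, 0.0]
contact_force: [0.0, -0.1, 0.0]
gripper_width: 0.321
grasp_force: 0.0
```

```bash
python3 - <<'E'
from h import *; from plan import *
s=state();print(s["tool_pos"],heading(),s["gripper_width"])
f=grab_frame("wrist");im=f["color"].copy()
pts=np.array([w2pix(f,(.6528+.009*np.cos(a),-.0627+.009*np.sin(a),.134)) for a in np.linspace(0,6.28,60)]).astype(int)
cv2.polylines(im,[pts],True,(255,0,0),1);cv2.imwrite("pics/w8.png",im[:,:,::-1])
arc(57,147)
E
```

```text
[ 0.65249333 -0.06293559  0.20102145] -32.74670703387565 0.3207373046479202
32 -0.001 -0.026 0.000 0 0 -0.075; 32 -0.006 -0.053 0.000 0 0 -0.150; 32 -0.013 -0.078 0.000 0 0 -0.224; 32 -0.023 -0.102 0.000 0 0 -0.299; 32 -0.036 -0.126 0.000 0 0 -0.374
32 -0.001 -0.026 0.000 0 0 -0.075; 32 -0.006 -0.053 0.000 0 0 -0.150; 32 -0.013 -0.078 0.000 0 0 -0.224; 32 -0.023 -0.102 0.000 0 0 -0.299; 32 -0.036 -0.126 0.000 0 0 -0.374
32 -0.001 -0.026 0.000 0 0 -0.075; 32 -0.006 -0.053 0.000 0 0 -0.150; 32 -0.013 -0.078 0.000 0 0 -0.224; 32 -0.023 -0.102 0.000 0 0 -0.299; 32 -0.023 -0.102 0.000 0 0 -0.299
32 0.000 0.000 0.000 0 0 -0.000; 32 0.000 0.000 0.000 0 0 -0.000; 32 0.000 0.000 0.000 0 0 -0.000; 32 0.000 0.000 0.000 0 0 -0.000; 32 0.000 0.000 0.000 0 0 -0.000
```

View pics/w8.png

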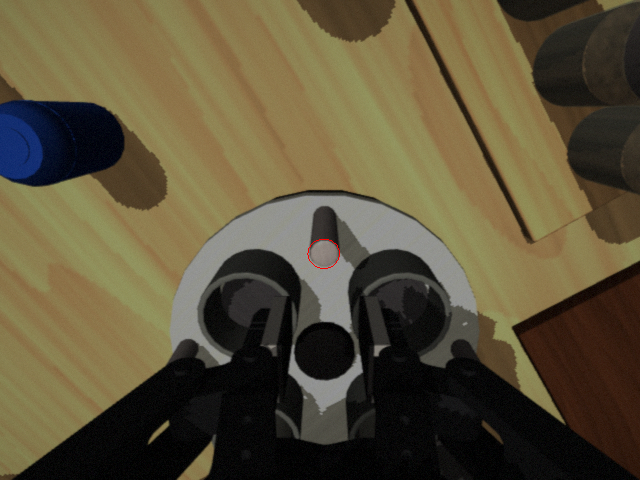

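The post top at (324,254) matches the circle. Descend and turn 90°.

jog_arm(
  motion="32 0 0 0.06 0 0 0; 32 0 0 0.12 0 0 0; 32 0 0 0.18 0 0 0; 32 0 0 0.198 0 0 0; 32 0 0 0.198 0 0 0",
)

```text
time: 36.83
tool_pos: [0.6524, -0.0629, 0.1017]
tool_rot: [0.0, 0.878, 0.478, 0.0]
contact_force: [0.0, 0.9, 0.1]
gripper_width: 0.317
grasp_force: 0.0
```

jog_arm(
  motion="32 -0.001 -0.026 0 0 0 -0.075; 32 -0.006 -0.053 0 0 0 -0.15; 32 -0.013 -0.078 0 0 0 -0.224; 32 -0.023 -0.102 0 0 0 -0.299; 32 -0.036 -0.126 0 0 0 -0.374",
)

```text
time: 37.45
tool_pos: [0.591, -0.044, 0.1041]
tool_rot: [0.002, 0.71, 0.704, 0.001]
contact_force: [-0.1, -0.6, 0.2]
gripper_width: 0.325
grasp_force: 0.3
```

jog_arm(
  motion="32 -0.001 -0.026 0 0 0 -0.075; 32 -0.006 -0.053 0 0 0 -0.15; 32 -0.013 -0.078 0 0 0 -0.224; 32 -0.023 -0.102 0 0 0 -0.299; 32 -0.036 -0.126 0 0 0 -0.374",
)

```text
time: 38.08
tool_pos: [0.5277, -0.0614, 0.1041]
tool_rot: [0.002, 0.487, 0.873, 0.001]
contact_force: [0.2, 0.1, -0.2]
gripper_width: 0.32
grasp_force: 0.4
```

jog_arm(
  motion="32 -0.001 -0.026 0 0 0 -0.075; 32 -0.006 -0.053 0 0 0 -0.15; 32 -0.013 -0.078 0 0 0 -0.224; 32 -0.023 -0.102 0 0 0 -0.299; 32 -0.023 -0.102 0 0 0 -0.299",
)

```text
time: 38.7
tool_pos: [0.4898, -0.0982, 0.1035]
tool_rot: [0.002, 0.284, 0.959, -0.0]
contact_force: [0.7, 0.0, 0.2]
gripper_width: 0.323
grasp_force: 0.0
```

jog_arm(
  motion="32 0 0 0 0 0 0; 32 0 0 0 0 0 0; 32 0 0 0 0 0 0; 32 0 0 0 0 0 0; 32 0 0 0 0 0 0",
)

```text
time: 39.33
tool_pos: [0.4887, -0.0974, 0.1012]
tool_rot: [-0.0, 0.283, 0.959, -0.0]
contact_force: [-0.6, -0.7, 0.4]
gripper_width: 0.317
grasp_force: 0.0
```

```bash
python3 - <<'E'
from h import *; from plan import *
s=state();print(s["tool_pos"],heading(),s["contact_force"])
C=np.array([.5885,-.1617])
for c in("scene","top"):
  f=grab_frame(c)
  for t in ["cup_a","cartridge_1","clamp_handle"]:
    for r in place_of(c,t):
      d=r["at"][:2]-C;print(t,round(r["p"],2),np.round(r["at"],4),np.degrees(np.arctan2(d[1],d[0])).round(1) if r["at"][1]<0 else "")
st=(0.4895,-0.0974,0.102,57)
plan([(*st[:2],0.24,57,32),(*st[:2],0.36,57,60),(0.5642,-0.3216,0.36,102,60,4)],start=st)
E
```

```text
[ 0.48872103 -0.09735542  0.10121579] 57.12125255023931 [-0.59514356 -0.72769839  0.43221752]
cup_a 0.9 [ 0.5729 -0.0853  0.0985] 101.5
cup_a 0.77 [ 0.6072 -0.2359  0.096 ] -75.9
cup_a 0.73 [ 0.6673 -0.1415  0.0948] 14.4
cartridge_1 0.92 [ 0.6059 -0.2389  0.0674] -77.3
cartridge_1 0.89 [0.7149 0.2179 0.0082] 
cartridge_1 0.71 [ 0.367   0.168  -0.0014] 
cartridge_1 0.66 [5.244e-01 9.250e-02 5.000e-04] 
cartridge_1 0.56 [ 0.6669 -0.1429  0.0582] 13.5
cartridge_1 0.56 [ 0.4592  0.1909 -0.0012] 
clamp_handle 0.94 [ 0.5782 -0.316   0.3065] -93.8
clamp_handle 0.15 [0.275  0.2713 0.0012] 
cup_a 0.89 [ 0.5741 -0.0908  0.1005] 101.5
cup_a 0.75 [ 0.6624 -0.1461  0.1004] 11.9
cup_a 0.64 [ 0.5137 -0.1807  0.0986] -165.7
cup_a 0.61 [ 0.6091 -0.2362  0.101 ] -74.5
cartridge_1 0.88 [0.5205 0.0888 0.001 ] 
cartridge_1 0.73 [ 0.6055 -0.2325  0.0663] -76.5
cartridge_1 0.72 [ 0.7102  0.221  -0.0022] 
cartridge_1 0.72 [ 0.3697  0.171  -0.0012] 
cartridge_1 0.64 [ 0.4536  0.1883 -0.0019] 
clamp_handle 0.63 [ 0.5767 -0.3166  0.3037] -94.4
32 0.000 0.000 -0.092 0 0 -0.000; 32 0.000 0.000 -0.184 0 0 -0.000; 32 0.000 0.000 -0.276 0 0 -0.000; 60 0.000 0.000 -0.356 0 0 -0.000; 60 0.000 0.000 -0.436 0 0 -0.000
60 0.000 0.000 -0.080 0 0 -0.000; 60 -0.074 -0.059 -0.080 0 0 -0.105; 60 -0.148 -0.118 -0.080 0 0 -0.209; 60 -0.222 -0.177 -0.080 0 0 -0.314; 60 -0.296 -0.236 -0.080 0 0 -0.419
60 -0.025 -0.091 0.000 0 0 -0.105; 60 -0.025 -0.091 0.000 0 0 -0.105; 60 -0.025 -0.091 0.000 0 0 -0.105; 60 -0.025 -0.091 0.000 0 0 -0.105; 60 -0.025 -0.091 0.000 0 0 -0.105
```

Cup_b is now under the clamp at -77°, and cup_a, already driven, is at +x. Back to the handle.

jog_arm(
  motion="32 0 0 -0.092 0 0 0; 32 0 0 -0.184 0 0 0; 32 0 0 -0.276 0 0 0; 60 0 0 -0.356 0 0 0; 60 0 0 -0.436 0 0 0",
)

```text
time: 40.35
tool_pos: [0.4886, -0.0974, 0.3208]
tool_rot: [0.0, 0.283, 0.959, -0.0]
contact_force: [0.2, -0.8, -0.0]
gripper_width: 0.6
grasp_force: 0.0
```

jog_arm(
  motion="60 0 0 -0.08 0 0 0; 60 -0.074 -0.059 -0.08 0 0 -0.105; 60 -0.148 -0.118 -0.08 0 0 -0.209; 60 -0.222 -0.177 -0.08 0 0 -0.314; 60 -0.296 -0.236 -0.08 0 0 -0.419",
)

```text
time: 40.98
tool_pos: [0.5493, -0.2783, 0.3592]
tool_rot: [0.0, -0.03, 1.0, 0.0]
contact_force: [0.9, 0.5, 1.0]
gripper_width: 0.599
grasp_force: 0.0
```

jog_arm(
  motion="60 -0.025 -0.091 0 0 0 -0.105; 60 -0.025 -0.091 0 0 0 -0.105; 60 -0.025 -0.091 0 0 0 -0.105; 60 -0.025 -0.091 0 0 0 -0.105; 60 -0.025 -0.091 0 0 0 -0.105",
)

```text
time: 41.6
tool_pos: [0.564, -0.3206, 0.36]
tool_rot: [0.0, -0.106, 0.994, -0.0]
contact_force: [-0.1, -0.8, 0.2]
gripper_width: 0.6
grasp_force: 0.0
```

```bash
python3 - <<'E'
from h import *; from plan import *
s=state();print(s["tool_pos"],heading())
f=grab_frame("wrist")
for r in place_of("wrist","clamp_handle"):print(round(r["p"],2),np.round(r["at"],4),np.round(w2pix(f,r["at"])))
E
```

```text
[ 0.56395616 -0.32060853  0.35998733] 102.20864821824108
0.92 [ 0.5799 -0.3166  0.305 ] [329. 293.]
```

Same geometry as before, so I descend, grip and swing down.

jog_arm(
  motion="60 0 0 0.05 0 0 0; 60 0 0 0.1 0 0 0; 60 0 0 0.15 0 0 0; 60 0 0 0.15 0 0 0; 60 0 0 0.15 0 0 0",
)

```text
time: 42.32
tool_pos: [0.5643, -0.3217, 0.2856]
tool_rot: [0.001, -0.106, 0.994, -0.001]
contact_force: [-0.5, -0.4, 0.3]
gripper_width: 0.597
grasp_force: 0.0
```

jog_arm(
  motion="0 0 0 0 0 0 0; 0 0 0 0 0 0 0; 0 0 0 0 0 0 0; 0 0 0 0 0 0 0; 0 0 0 0 0 0 0",
)

```text
time: 42.95
tool_pos: [0.5644, -0.3217, 0.286]
tool_rot: [0.001, -0.106, 0.994, -0.001]
contact_force: [-1.1, 2.0, 5.1]
gripper_width: 0.19
grasp_force: 58.5
```

jog_arm(
  motion="0 0 0.025 0.003 0 0 0; 0 0 0.049 0.007 0 0 0; 0 0 0.073 0.014 0 0 0; 0 0 0.097 0.023 0 0 0; 0 0 0.119 0.034 0 0 0",
)

```text
time: 43.58
tool_pos: [0.5524, -0.2649, 0.2699]
tool_rot: [0.002, -0.106, 0.994, -0.003]
contact_force: [0.1, -3.7, 8.7]
gripper_width: 0.188
grasp_force: 63.1
```

jog_arm(
  motion="0 0 0.022 0.013 0 0 0; 0 0 0.042 0.027 0 0 0; 0 0 0.061 0.043 0 0 0; 0 0 0.079 0.061 0 0 0; 0 0 0.095 0.08 0 0 0",
)

```text
time: 44.2
tool_pos: [0.542, -0.2168, 0.2268]
tool_rot: [0.001, -0.106, 0.994, -0.001]
contact_force: [5.0, -4.3, 4.9]
gripper_width: 0.191
grasp_force: 68.6
```

jog_arm(
  motion="0 0 0.015 0.02 0 0 0; 0 0 0.027 0.042 0 0 0; 0 0 0.038 0.064 0 0 0; 0 0 0.047 0.088 0 0 0; 0 0 0.054 0.112 0 0 0",
)

```text
time: 44.82
tool_pos: [0.5365, -0.1905, 0.1724]
tool_rot: [0.001, -0.106, 0.994, -0.001]
contact_force: [0.7, -1.0, 7.7]
gripper_width: 0.191
grasp_force: 74.4
```

jog_arm(
  motion="0 0 0 0.004 0 0 0; 0 0 0 0.004 0 0 0; 0 0 0 0.004 0 0 0; 0 0 0 0.004 0 0 0; 0 0 0 0.004 0 0 0",
)

```text
time: 45.45
tool_pos: [0.5362, -0.1896, 0.169]
tool_rot: [0.001, -0.106, 0.994, 0.001]
contact_force: [5.8, 2.1, 3.3]
gripper_width: 0.19
grasp_force: 74.6
```

```bash
python3 - <<'E'
from h import *
s=state();print(s["tool_pos"],s["contact_force"],s["gripper_width"])
f=grab_frame("scene")
for t in ("clamp_handle","cartridge_1"):
  for r in place_of("scene",t):
    if r["at"][1]<0:print(t,round(r["p"],2),np.round(r["at"],4))
E
```

```text
[ 0.53619023 -0.18955479  0.16903201] [5.7881675  2.12588162 3.31582198] 0.19041659616788947
clamp_handle 0.62 [ 0.5508 -0.186   0.1973]
cartridge_1 0.74 [ 0.6075 -0.2392  0.0583]
cartridge_1 0.61 [ 0.6621 -0.1416  0.0569]
```

jog_arm(
  motion="60 0 0 0 0 0 0; 60 0 0 0 0 0 0; 60 0 0 0 0 0 0; 60 0 0 0 0 0 0; 60 0 0 0 0 0 0",
)

```text
time: 46.22
tool_pos: [0.5356, -0.1906, 0.1692]
tool_rot: [-0.0, -0.106, 0.994, 0.0]
contact_force: [-0.2, 0.5, 1.5]
gripper_width: 0.595
grasp_force: 0.0
```

jog_arm(
  motion="60 0 0 -0.06 0 0 0; 60 0 0 -0.14 0 0 0; 60 0 0 -0.24 0 0 0; 60 0.1 0 -0.32 0 0 0; 60 0.2 0 -0.32 0 0 0",
)

```text
time: 46.85
tool_pos: [0.4383, -0.2126, 0.3342]
tool_rot: [0.003, -0.107, 0.994, -0.003]
contact_force: [-0.5, -1.1, -0.8]
gripper_width: 0.6
grasp_force: 0.0
```

jog_arm(
  motion="60 0 0 0 0 0 0; 60 0 0 0 0 0 0; 60 0 0 0 0 0 0; 60 0 0 0 0 0 0; 60 0 0 0 0 0 0",
)

```text
time: 47.48
tool_pos: [0.4383, -0.2115, 0.3289]
tool_rot: [-0.0, -0.106, 0.994, 0.0]
contact_force: [-0.1, -0.0, 0.3]
gripper_width: 0.598
grasp_force: 0.0
```

```bash
python3 - <<'E'
from h import *
s=state();print(s["tool_pos"],s["contact_force"],s["gripper_width"])
for c in("scene","top"):
  f=grab_frame(c)
  for t in ("clamp_handle","cartridge_1","cup_a"):
    for r in place_of(c,t):print(t,round(r["p"],2),np.round(r["at"],4))
  if c=="scene":save(f,"s9.png",(140,180,440,330),2.6)
E
```

```text
[ 0.43834657 -0.21148225  0.32894646] [-0.08402424 -0.00776388  0.28702166] 0.598299931046623
clamp_handle 0.84 [ 0.5507 -0.1843  0.1998]
clamp_handle 0.63 [ 0.6536 -0.064   0.1327]
clamp_handle 0.34 [ 0.5714 -0.0866  0.0995]
cartridge_1 0.96 [0.7127 0.2207 0.0029]
cartridge_1 0.93 [ 0.666  -0.1451  0.0573]
cartridge_1 0.69 [ 0.6031 -0.2403  0.0611]
cartridge_1 0.68 [ 0.3681  0.1671 -0.0016]
cartridge_1 0.64 [ 0.5243  0.0906 -0.0026]
cartridge_1 0.64 [0.4563 0.1917 0.0031]
cartridge_1 0.47 [ 0.6043 -0.2354  0.1561]
cartridge_1 0.3 [ 0.511  -0.1752  0.0947]
cup_a 0.94 [ 0.6687 -0.1417  0.0969]
cup_a 0.86 [ 0.6085 -0.2363  0.1004]
cup_a 0.65 [ 0.5709 -0.0836  0.0997]
clamp_handle 0.89 [ 0.5481 -0.1878  0.1936]
cartridge_1 0.84 [ 0.4556  0.1906 -0.0017]
cartridge_1 0.83 [ 0.5201  0.0923 -0.002 ]
cartridge_1 0.71 [ 0.6641 -0.14    0.0557]
cartridge_1 0.67 [ 0.6055 -0.2327  0.056 ]
cartridge_1 0.66 [ 0.7122  0.2223 -0.0019]
cartridge_1 0.58 [0.3697 0.1725 0.    ]
cup_a 0.83 [ 0.6074 -0.2338  0.1004]
cup_a 0.68 [ 0.5713 -0.0891  0.0988]
cup_a 0.55 [ 0.5134 -0.1785  0.101 ]
```

View pics/s9.png

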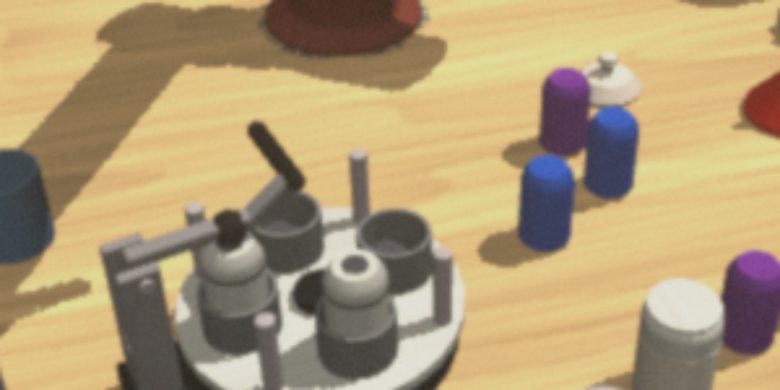

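Both cartridges stand home in their cups: (232,290) is under the level clamp and (356,310) is the earlier one. Only blue and purple look-alikes are left on the plywood, and the robot is clear, so I hand in.

```bash
python3 -c "
from plant import *
print(job_done())"
```

```text
the job is handed in; nothing more can be done
None
```

I found two cartridges on the plywood; both now stand driven home in their cups, the clamp is closed on the second, and the job was handed in at about 48 s of the 210 s limit with no verdict returned.

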